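# Press a stack of plywood blanks and start the clockwork timer

### The arm

A 6-joint arm with a two-finger parallel gripper is mounted at the origin on the work surface. World frame = base frame: x ahead of the robot, y to its left, z up, the work surface at z = 0. Lengths are in mm, angles in rad, forces in N, time in s.
With the tool pointing down it reaches from about 300 to 775 mm from the base axis. Payload 14.6 kg.
Tool frame: the origin (TCP) lies on the front face of the gripper's body, between the roots of the fingers; the fingertips stand 97 mm ahead of it and the grasp point (between the pads) lies 78 mm ahead of it; z points along the fingers, y is the direction in which the jaws open and shut (so a half turn about z gives the same grasp; the last joint's range is limited). The gripper opens to 94 mm and grips with 3 to 60 N. Pads are 16 mm wide; open, the fingers measure 119 mm over their backs; the gripper's body (75 mm by 177 mm) begins 78 mm behind the grasp point.
Start: joints at [-1.329, 0.3, 1.521, -0, 1.321, -0.067], TCP at [167.147, -523.977, 302.646] pointing down, gripper open.
Joint ranges: [-3.03, 3.03], [-0.79, 2.21], [0.23, 2.52], [-1.04, 4.18], [0, 3.07], [-2.55, 2.55]. Speed limits (rad/s): [2.22, 2.22, 2.57, 3.14, 3.14, 3.14].

### API

Orientations are given as [roll, pitch, yaw] about the fixed x, y, z axes, in that order (R = Rz(yaw) Ry(pitch) Rx(roll)).
In Python, from cell import manip, eyes, finder gives the robot as it stands.
- The arm moves only by the tool drive_tool, never from a script. Its argument "rows" is a list of rows, each an object with "offset": the shift along the tool's x, y, z in mm, a list of three; "spin": the turn about the tool's z in degrees; "jaw": the finger opening in mm, from 0 to 94. In form: [{"offset": [dx, dy, dz], "spin": spin, "jaw": jaw}, ...]. A call has 1 to 20 rows; each row shifts and turns the commanded pose from where the row before left it, along the tool's axes as they then stand; what a row does not reach is not made up. A row lasts 1/10 s, in which the tool goes at most 50 mm and 8.59 degrees, less where a joint would pass 70% of its speed; a pose out of reach is approached as far as the arm can. A call is refused whole if a number of a shift passes 50 or a number of a turn 8.59, either way. A call with a gripper value outside its range is refused whole. The fingers move at their own pace and stop on an object; "force" is the grip in N (left out, the last holds). Time passes only in rows, so rows that do not move let the fingers close. It gives the time, the measured TCP pose, the force and the opening at its end, in the units of the state.
- manip.read_state(): the state, without advancing time (a new reading comes with each control period).
- eyes.camera(name): name is "scene" or "top"; returns a dict with "color" (420x560x3 uint8, blue, green, red), "depth" (420x560 float32, mm along the optical axis (not along the pixel's ray), 0 where there is no reading), "vfov" (degrees; the focal length in pixels is half the picture's height over the tangent of half this angle, whatever the lens; pixels are square), "cx", "cy" (the principal point, pixels), "rvec" (rotation vector, rad) and "tvec" (3), from world to camera coordinates, as OpenCV has them. Camera axes: x right, y down, z forward; pixel columns grow to the right and rows downward; lengths in mm; the calibration is good to about 2 mm. A picture is of the moment at which its call begins.
- manip.sign_off(): hands the job in, once; it reports no verdict.
Trained networks look in the newest picture that a camera, given by its name, has taken for a name from the list of things; names that differ only in an ending like _2 or _b are one class to them, and where a whole thing is asked for, a point or a joint stands for the part that bears it (a point fixed in the world has none). Each returns a list of dicts, best first, with "p" (0 to 1); they miss things now and then, are a little off and sometimes report something else, mostly with a low value. They report only what shows in the picture. A call takes as long as a camera call. They do not tell look-alikes from the thing itself.
- finder.find_in(camera, target): "uv" ([column, row] in pixels, amid what is visible of it).
The state is a dict: "clock": time; "joints": joint angles; "qd": joint speeds; "effort": joint torques, N m; "eef_pos": TCP position; "eef_rot": TCP orientation; "wrist_force": force on the tool from outside, world axes, zero at the start; "moment": the same for the moment, N m; "finger_gap": finger opening in mm.
Only numpy, scipy, OpenCV 4.12 (cv2) and the standard library are available. Lean on these libraries where they do the work, as an engineer would, in place of code of your own. Each camera call takes 0.05 s, during which the arm holds its last target. There are 200 camera calls.

### The job

Stack all the plywood blanks squarely on the red outline between the corner posts of the press's pulled-out bed, with the blue pressing block on top; then slide the bed fully home under the press. Wind the handwheel clockwise down until the pad just touches the block, then give it a further quarter turn and never as much as half a turn, so the stack stays clamped. Last of all wind the yellow timer's brass key clockwise until it is fully wound against its stop; do not disturb the bottle, tape roll or screwdriver.

Things in the scene. Friction and masses are not known exactly. Their poses are not given: they have to be found in the camera images.
- press: blue and grey C-frame bench screw press, fixed to the bench; origin on the bench directly under the screw axis; its own z is up and its own -y is the way the bed slides out. Base plate 130 (x) x 365 (y) x 18 mm; column 70 x 50 mm at y +85 to +135, and head 70 mm wide in x, from y -40 to +135, underside 148 and top 190 mm above the bench. The throat is open towards -y
- bed_mark (a point): centre of the top face of the sliding aluminium bed (110 x 100 mm, 35 mm above the bench), inside the painted red outline (inner size 52 along press x, 72 along press y: the blanks' long side goes along press y). Axes parallel to the press's
- bed_plate (a joint): how far the bed is slid out along press -y, m: 0 fully home (the outline centred under the screw), 0.16 fully out; stops at both ends; about 2 N of friction. It carries four black L-shaped corner posts round the outline, 3 mm thick, 60 mm tall, then flared out to 68 mm above the bed; clear space between them 58 mm along press x, 78 mm along y, with a 50 mm wide gap in the middle of each long side for the fingers
- bed_handle (a point): top centre of the black upright round handle of the bed, 18 mm thick, 45 mm tall, its top 78 mm above the bench; it stands 125 mm from the outline's centre towards press -y and moves with the bed
- wheel (a joint): angle of the press's red-rimmed handwheel, rad: grows clockwise seen from above, and each full turn lowers wheel, screw and pad together by 20 mm; it stays where it is left; can be turned either way. About 0.12 Nm of friction, a little more when pressing
- wheel_centre (a point): centre of the upper face of the handwheel (128 mm over the rim, 10 mm thick), on the screw axis; 254 mm above the bench at wheel angle 0; sinks as it is wound
- crank_grip (a point): point on the axis of the upright round black crank handle of the handwheel, 20 mm below its top and 32 mm above the wheel's upper face; the handle is 18 mm thick, 50 mm tall, 55 mm from the wheel's axis and spins freely on its own axis, so that it can be held from above and led round in circles. At wheel angle 0 it lies from the wheel centre towards press +y
- pad (a joint): how far the sprung steel pad under the screw is pushed up against its spring, m: 0 hanging free, grows only once it presses on something (20 mm per turn of the wheel less the slight give of the stack, 2500 N/m, hard stop at 0.012); a quarter turn past contact gives about 0.005
- pad_face (a point): centre of the underside of the round pad, 54 mm across; 113 mm above the bench at wheel angle 0 with the spring relaxed
- timer: yellow clockwork timer box 62 x 84 mm on a dark wooden base 80 x 100 mm, fixed to the bench, top 58 mm above the bench; origin centre of its underside
- key (a joint): winding angle of the timer's key, rad: grows clockwise seen from above, 4.0 is fully wound (hard stop). Its spring pulls back a little (0.01 Nm/rad) but its ratchet drag (0.06 Nm) keeps it where it is left
- key_grip (a point): centre of the flat brass wing of the key, an upright plate 36 mm long, 8 mm thick, 30 mm tall, its centre 92 mm and its top 105 mm above the bench; own x runs along the wing, own y across its 8 mm
- blank1: plywood blank, dark wood faces with light ply lines on its edges, 70 (x) x 50 (y) x 12 (z) mm, 35 g; origin centre of its underside; lies flat on the bench at first; two to four blanks are present in a run
- blank2: plywood blank, dark wood faces with light ply lines on its edges, 70 (x) x 50 (y) x 12 (z) mm, 35 g; origin centre of its underside; lies flat on the bench at first; two to four blanks are present in a run
- blank3: plywood blank, dark wood faces with light ply lines on its edges, 70 (x) x 50 (y) x 12 (z) mm, 35 g; origin centre of its underside; lies flat on the bench at first; two to four blanks are present in a run
- blank4: plywood blank, dark wood faces with light ply lines on its edges, 70 (x) x 50 (y) x 12 (z) mm, 35 g; origin centre of its underside; lies flat on the bench at first; two to four blanks are present in a run
- block: blue plastic pressing block 70 (x) x 50 (y) x 15 (z) mm, 150 g; origin centre of its underside; goes on top of the stack, long side along the outline's
- bottle: red bottle, 64 mm across, 170 mm tall, a bystander; origin centre of its base
- tape: brown roll of tape lying flat, 90 mm across, 25 mm high, a bystander; origin centre of its underside
- driver: red-handled screwdriver lying on the bench, about 200 mm long, a bystander
Not all that is in view belongs to the job. What is shaped like the blank3 but orange or pink is not meant.

How it is judged (in metres and radians):
On the way, in this order (a step that is already met when the one before it is completed fails the run):
1. every blank lies on the outline of the pulled-out bed, with the block on top (horizontal distance between each of blank1, blank2, blank3, blank4, block and bed_mark below 0.01 m and angle between the x axis of each of blank1, blank2, blank3, blank4, block and the y axis of bed_mark, either way round below 0.2 rad and angle between each of blank1, blank2, blank3, blank4, block's own z axis and vertical below 0.08 rad and z of blank1 in the frame of bed_mark between -0.004 and 0.056 m and z of blank2 in the frame of bed_mark between -0.004 and 0.056 m and z of blank3 in the frame of bed_mark between -0.004 and 0.056 m and z of blank4 in the frame of bed_mark between -0.004 and 0.056 m and z of block in the frame of bed_mark between -0.004 and 0.056 m and z of block in the frame of blank1 above 0.008 m and z of block in the frame of blank2 above 0.008 m and z of block in the frame of blank3 above 0.008 m and z of block in the frame of blank4 above 0.008 m and value of joint bed_plate above 0.1 m), for 0.2 s.
2. the bed is fully home, with the stack on it (horizontal distance between each of blank1, blank2, blank3, blank4, block and bed_mark below 0.01 m and angle between the x axis of each of blank1, blank2, blank3, blank4, block and the y axis of bed_mark, either way round below 0.2 rad and angle between each of blank1, blank2, blank3, blank4, block's own z axis and vertical below 0.08 rad and z of blank1 in the frame of bed_mark between -0.004 and 0.056 m and z of blank2 in the frame of bed_mark between -0.004 and 0.056 m and z of blank3 in the frame of bed_mark between -0.004 and 0.056 m and z of blank4 in the frame of bed_mark between -0.004 and 0.056 m and z of block in the frame of bed_mark between -0.004 and 0.056 m and z of block in the frame of blank1 above 0.008 m and z of block in the frame of blank2 above 0.008 m and z of block in the frame of blank3 above 0.008 m and z of block in the frame of blank4 above 0.008 m and value of joint bed_plate below 0.005 m), for 0.2 s.
3. the pad is wound down to contact (all of step 2 and value of joint pad above 0.0003 m).
4. a quarter turn has been added (all of step 2 and value of joint pad between 0.0033 and 0.0067 m), for 0.2 s.
5. the timer is fully wound (value of joint key above 3.75 rad), for 0.2 s.
At the end, for the whole second after the job is handed in: All blanks present lie flat on the bed within 10 mm and 0.2 rad of the red outline, with the block above them all; the bed is within 5 mm of home; the pad is pushed up 3.3 to 6.7 mm (a quarter turn past contact, about +-0.08 turn), the wheel at rest; the key is wound to at least 3.75 of its 4.0 rad (all of step 4 and value of joint key above 3.75 rad and velocity of joint wheel between -0.1 and 0.1 rad/s); the robot touches nothing.
It fails at once if the press was overtightened (half a turn past contact) (value of joint pad above 0.0095 m).
It fails at once if the bottle was disturbed (distance of bottle from where it was at the start of the episode above 0.03 m).
It fails at once if the tape was disturbed (distance of tape from where it was at the start of the episode above 0.03 m).
It fails at once if the driver was disturbed (distance of driver from where it was at the start of the episode above 0.03 m).
Of blank1, blank2, blank3, blank4 only 2 to 4 are there at a start; the rules pass over those that are not, and their reading is None.
At some moment in a run one of blank1, blank2, blank3, blank4, block may be knocked a few centimetres aside while the robot is not near it.
Once in a run the grip may slacken for a moment while it holds something.
It also fails if it takes over 210 s, if anything falls off the work surface, if the arm or the gripper's body presses on something with over 40 N, if the wrist force passes 120 N, or if a joint passes its speed limit or range.

## Working session

There is one attempt and no reset: what is moved stays moved. The work goes in short steps, Python scripts to look and compute and a tool call to move; the robot and the scene stay as the last step left them, time stands still between calls to the robot, and variables do not carry over. Pictures are saved under pics/ and viewed, about 12 in all and at most 16, crops included, and the job is handed in when it is done.

Besides the shell and the picture viewer there is one more tool, called after ">>>" as name(argument=value, ...) on one line, values as JSON. drive_tool: Moves the arm, as the interface text tells. Its arguments: {"type":"object","properties":{"rows":{"type":"array","items":{"type":"object","properties":{"offset":{"type":"array","items":{"type":"number"}},"spin":{"type":"number"},"jaw":{"type":"number"}}}},"force":{"type":"number"}},"required":["rows"]}

```bash
ls; mkdir -p pics
cat > h.py <<'E'
import numpy as np, cv2
from cell import manip, eyes, finder
def shot(n,name=None):
    c=eyes.camera(n); 
    if name: cv2.imwrite('pics/'+name+'.png',c['color'])
    return c
def cal(c):
    h=c['color'].shape[0]; f=h/2/np.tan(np.radians(c['vfov'])/2)
    K=np.array([[f,0,c['cx']],[0,f,c['cy']],[0,0,1.]]); R=cv2.Rodrigues(np.array(c['rvec'],float))[0]
    return K,R,np.array(c['tvec'],float).reshape(3)
def cloud(c):
    K,R,t=cal(c); d=c['depth']; v,u=np.indices(d.shape)
    P=np.stack([(u-K[0,2])/K[0,0]*d,(v-K[1,2])/K[1,1]*d,d],-1)
    W=(P-t)@R; W[d==0]=np.nan; return W
def ray(c,uv,z):
    K,R,t=cal(c); o=-R.T@t; d=R.T@np.linalg.inv(K)@[uv[0],uv[1],1]
    return o+d*(z-o[2])/d[2]
def proj(c,P):
    K,R,t=cal(c); p=(R@np.asarray(P,float).T).T+t; p=p@K.T; return p[...,:2]/p[...,2:]
E
python3 - <<'E'
from h import *
for n in('scene','top'):
    c=shot(n,n+'0'); K,R,t=cal(c); print(n,K[0,0],-R.T@t,R[2])
    for k in ['press','bed_mark','bed_handle','wheel_centre','crank_grip','timer','key_grip','blank1','block','bottle','tape','driver']:
        print(k,[(np.round(r['uv']).tolist(),round(r['p'],2)) for r in finder.find_in(n,k)][:6])
print(manip.read_state())
E
```

```text
pics
scene 465.0529029942138 [1256.03175992  487.27919832 1288.37496017] [-0.49413477 -0.35693555 -0.79273441]
press [([372.0, 266.0], 0.56)]
bed_mark [([322.0, 251.0], 0.84)]
bed_handle [([323.0, 253.0], 0.65)]
wheel_centre [([380.0, 240.0], 0.84)]
crank_grip [([387.0, 249.0], 0.56)]
timer [([261.0, 256.0], 0.9)]
key_grip [([264.0, 245.0], 0.59)]
blank1 [([241.0, 220.0], 0.73), ([214.0, 202.0], 0.65), ([261.0, 252.0], 0.6), ([276.0, 226.0], 0.59), ([250.0, 184.0], 0.57), ([381.0, 238.0], 0.34)]
block [([226.0, 168.0], 0.59)]
bottle [([179.0, 216.0], 0.77), ([383.0, 243.0], 0.27)]
tape [([296.0, 306.0], 0.88), ([382.0, 238.0], 0.52)]
driver [([384.0, 236.0], 0.74), ([348.0, 231.0], 0.62)]
top 419.10698270139693 [ 309.26130139    9.26452036 1365.33285997] [ 0.2248326  -0.02060728 -0.97417947]
press [([179.0, 249.0], 0.89), ([271.0, 203.0], 0.69), ([230.0, 238.0], 0.56), ([160.0, 242.0], 0.36)]
bed_mark [([230.0, 242.0], 0.98)]
bed_handle [([231.0, 239.0], 0.76)]
wheel_centre [([163.0, 243.0], 0.71), ([278.0, 206.0], 0.59)]
crank_grip [([354.0, 270.0], 0.42), ([147.0, 222.0], 0.4), ([2
[... 345 characters left out ...]
 291.0], 0.58)]
{'clock': 1.3, 'joints': array([-1.32861578e+00,  2.99874646e-01,  1.52099052e+00,  1.87196127e-06,
        1.32072356e+00, -6.66262317e-02]), 'qd': array([ 2.29587013e-04, -1.50157467e-04,  1.94074201e-03, -6.53807066e-04,
        2.05116806e-03, -8.37439305e-05]), 'effort': array([-2.11433194e-04, -5.31661606e+01, -3.52915692e+01,  7.08657922e-02,
        2.12583365e-02,  9.63635529e-06]), 'eef_pos': array([ 167.13798639, -523.9766701 ,  302.66351061]), 'eef_rot': array([ 3.14158861e+00, -1.54793604e-06,  3.08806316e-01]), 'wrist_force': array([-0.75876215, -0.03781663,  0.47932047]), 'moment': array([ 0.02142848,  0.01416219, -0.00096651]), 'finger_gap': 94.08810235080237}
```

Run:
```python
import cv2
for n,(a,b,c,d) in {'top':(130,325,120,430),'scene':(130,340,150,440)}.items():
    i=cv2.imread(f'pics/{n}0.png')[a:b,c:d]; s=800/(d-c); s=min(s,600/(b-a)); cv2.imwrite(f'pics/{n}0c.png',cv2.resize(i,None,fx=s,fy=s,interpolation=cv2.INTER_CUBIC)); print(s)
```

```text
2.5806451612903225
2.7586206896551726
```

View pics/top0c.png

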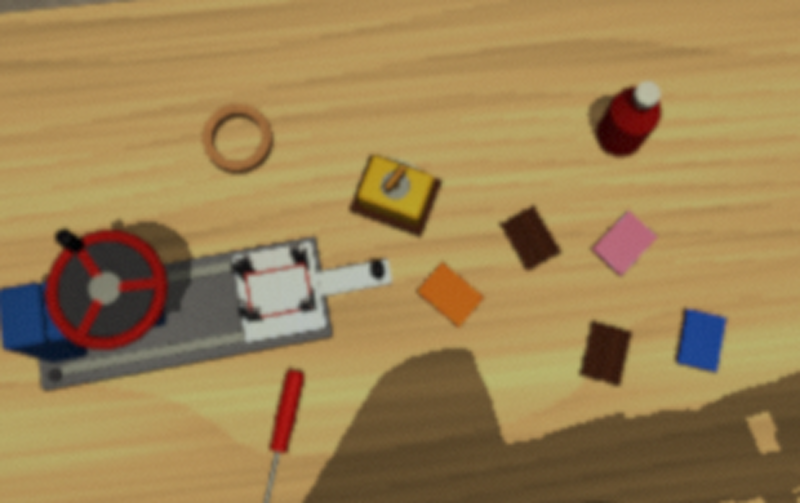

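View pics/scene0c.png

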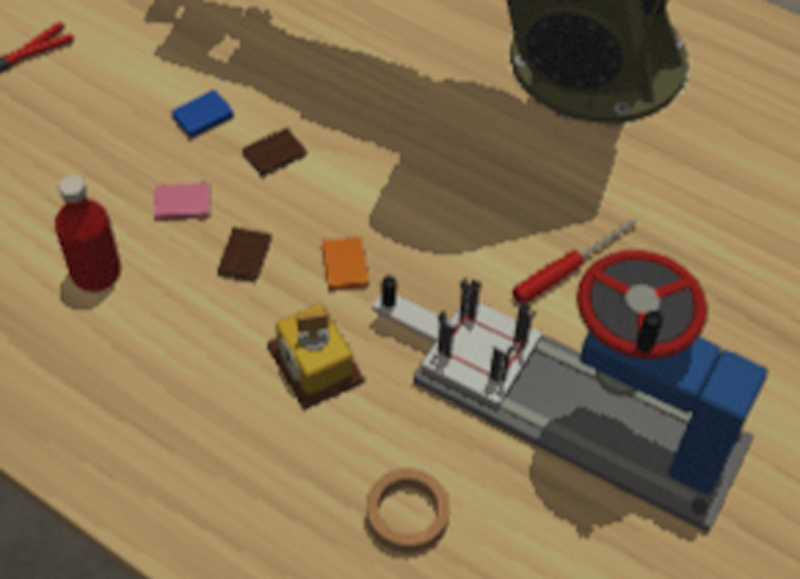

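```bash
cat >> h.py <<'E'
def blobs(c,lo,hi,zr=(-10,25),zt=12,amin=60,amax=2000):
    hsv=cv2.cvtColor(c['color'],cv2.COLOR_BGR2HSV); m=cv2.inRange(hsv,lo,hi)
    W=cloud(c); m[~((W[...,2]>zr[0])&(W[...,2]<zr[1]))]=0
    n,l,s,ce=cv2.connectedComponentsWithStats(m); out=[]
    for i in range(1,n):
        if amin<s[i,4]<amax:
            v,u=np.nonzero(l==i); P=np.array([ray(c,(a,b),zt)[:2] for a,b in zip(u,v)])
            r=cv2.minAreaRect(P.astype(np.float32)); (w,h),a=r[1],r[2]
            if w<h: a+=90
            out.append((np.round(P.mean(0),1),np.round(r[0],1),np.round(sorted((w,h)),1),round((a+90)%180-90,1),round(float(np.nanmedian(W[v,u,2])),1),int(s[i,4]),np.round(ce[i])))
    return out
E
python3 - <<'E'
from h import *
for n in('top','scene'):
    c=shot(n); hsv=cv2.cvtColor(c['color'],cv2.COLOR_BGR2HSV)
    u,v={'top':(326,222),'scene':(241,222)}[n]; print('blank hsv',hsv[v,u])
    print('dark');[print(*b) for b in blobs(c,(0,60,15),(18,255,75))]
    print('blue');[print(*b) for b in blobs(c,(105,120,60),(125,255,255),zt=15)]
    print('brass/yellow');[print(*b) for b in blobs(c,(20,180,100),(32,255,255),(30,80),58)]
c=shot('top'); W=cloud(c)
g=W[(np.abs(W[...,2])<10)]; print('bench z',np.median(g[:,2]))
cv2.imwrite('pics/full.png',cv2.resize(c['color'],None,fx=1.4,fy=1.4))
E
```

```text
blank hsv [  8 189  54]
dark
[726.  561.9] [727.6 560.9] [ 72.7 149.9] -13.2 17.2 98 [ 96. 198.]
[613.1 -22.2] [614.5 -25.7] [ 56.8 112.4] -81.7 12.6 108 [274. 213.]
[ 564.3 -186.6] [ 564.4 -186.8] [45.6 65.1] 21.7 13.2 268 [325. 222.]
[ 409.1 -260.2] [ 409.6 -260.1] [46.2 64.9] -22.3 13.3 287 [354. 267.]
blue
[ 412.4 -380.7] [ 412.6 -380.6] [47.3 65.6] -20.1 15.8 304 [391. 261.]
brass/yellow
[635.7 -21.4] [637.4 -21.6] [59.9 83.7] 63.6 58.7 336 [273. 203.]
blank hsv [ 10 147  66]
dark
[  642.9 -1320.6] [  647.6 -1322.5] [ 61.  189.5] 1.3 7.3 308 [ 17. 108.]
[ 415.  -260.9] [ 414.5 -260.3] [53.4 69.4] -19.8 14.2 206 [249. 185.]
[ 569.6 -186.8] [ 569.3 -187. ] [48.9 72.5] 22.9 13.7 242 [238. 222.]
[665.4  -7.7] [644.6 -21.1] [76.2 98.9] 63.7 11.2 167 [263. 268.]
[762.  557.5] [752.2 551.7] [ 26.9 113.9] 34.8 16.2 97 [412. 401.]
blue
[ 416.1 -382.5] [ 416.2 -382.7] [50.4 68.1] -18.5 17.2 182 [223. 170.]
brass/yellow
[652.2 -15. ] [642.5 -21.8] [57.9 79.3] 64.1 59.8 203 [263. 256.]
bench z 1.0803240503691856
```

View pics/full.png

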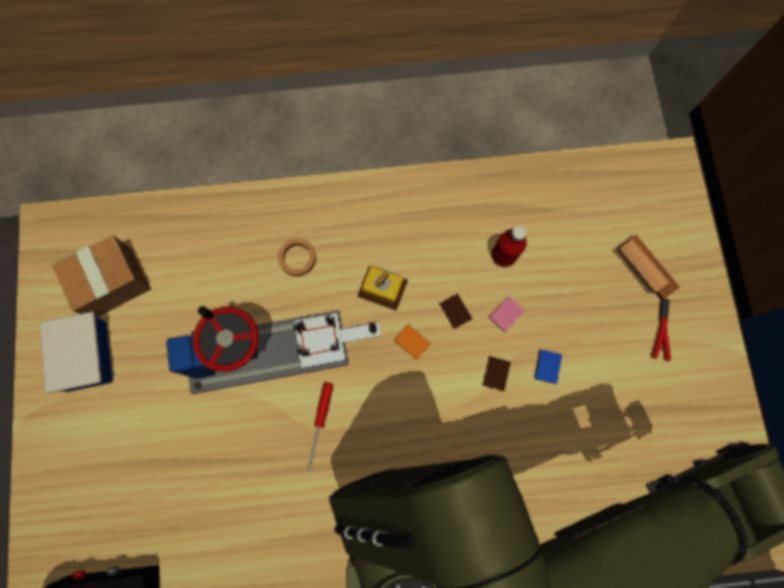

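Run:
```python
from h import *
from scipy.optimize import least_squares
for n in('top','scene'):
    c=shot(n); W=cloud(c); hsv=cv2.cvtColor(c['color'],cv2.COLOR_BGR2HSV)
    roi=(W[...,0]>350)&(W[...,0]<800)&(W[...,1]>0)&(W[...,1]<520)
    red=(cv2.inRange(hsv,(0,150,60),(8,255,255))|cv2.inRange(hsv,(172,150,60),(180,255,255)))>0
    m=red&roi&(W[...,2]>180); P=W[m]; z=np.median(P[:,2])
    A=np.array([ray(c,(u,v),z) for v,u in zip(*np.nonzero(m))])
    hull=cv2.convexHull(A[:,:2].astype(np.float32))[:,0]
    f=least_squares(lambda p:np.hypot(*(hull-p[:2]).T)-p[2],[*A[:,:2].mean(0),64]).x
    print(n,'wheel z',z,'circle',f.round(1))
    k=(hsv[...,2]<45)&roi
    for nm,zl,zh in(('crank',z+8,z+70),('posts',80,115),('hand',60,90)):
        mm=(k&(W[...,2]>zl)&(W[...,2]<zh)).astype(np.uint8); N,l,s,ce=cv2.connectedComponentsWithStats(mm)
        for i in range(1,N):
            if s[i,4]>=4: Q=W[l==i]; print(nm,s[i,4],ce[i].round(),np.median(Q,0).round(1),Q.max(0).round(),Q.min(0).round())
    # blue column/head top, bed
    m=roi&(W[...,2]>182)&(W[...,2]<200)&(cv2.inRange(hsv,(100,100,30),(130,255,255))>0)
    Q=W[m]; print('head',len(Q),cv2.minAreaRect(Q[:,:2].astype(np.float32)) if len(Q) else 0)
    m=roi&(W[...,2]>28)&(W[...,2]<44); 
    Q=W[m&(hsv[...,1]<60)&(hsv[...,2]>130)]; print('bed',len(Q),np.median(Q[:,2]),cv2.minAreaRect(Q[:,:2].astype(np.float32)))
    m=(roi&(W[...,2]>13)&(W[...,2]<42)).astype(np.uint8); N,l,s,ce=cv2.connectedComponentsWithStats(m)
    i=1+np.argmax(s[1:,4]); Q=W[l==i]; print('base',len(Q),cv2.minAreaRect(Q[:,:2].astype(np.float32)))
    m=red&roi&(W[...,2]>28)&(W[...,2]<45); A=np.array([ray(c,(u,v),35)[:2] for v,u in zip(*np.nonzero(m))]);print('outline',len(A),cv2.minAreaRect(A.astype(np.float32)))
    # key
    m=(W[...,2]>80)&(W[...,2]<112)&(np.abs(W[...,0]-640)<60)&(np.abs(W[...,1]+21)<60); Q=W[m]
    print('key',len(Q),Q.mean(0),cv2.minAreaRect(Q[:,:2].astype(np.float32)))
```

```text
top wheel z 252.51173041347892 circle [512.4 292.8  62.2]
crank 49 [147. 223.] [557.2 316.5 295.7] [565. 326. 308.] [552. 313. 264.]
posts 8 [235. 229.] [557.8 104.2  94.5] [560. 108. 105.] [552.  98.  83.]
posts 13 [213. 233.] [552.5 172.3  93.7] [555. 178. 104.] [546. 165.  81.]
posts 4 [266. 234.] [534.1  10.5  80.8] [539.  14.  83.] [530.  10.  80.]
posts 4 [214. 250.] [495.8 174.3 100.2] [498. 175. 102.] [494. 173.  94.]
posts 4 [218. 252.] [489.7 162.1 102.8] [491. 166. 107.] [489. 159.  88.]
posts 29 [143. 266.] [470.9 384.2  96.5] [481. 411. 115.] [468. 377.  81.]
hand 5 [235. 229.] [557.8 104.8  83.3] [558. 108.  89.] [557. 102.  66.]
hand 10 [214. 234.] [552.1 171.7  81.2] [554. 177.  90.] [546. 165.  65.]
hand 14 [266. 234.] [532.6  10.8  77.9] [540.  14.  83.] [527.   7.  71.]
hand 23 [146. 266.] [471.3 381.6  75.7] [481. 405.  88.] [469. 377.  60.]
head 443 ((503.1882629394531, 394.2630615234375), (66.78775024414062, 65.2042007446289), 3.626624584197998)
bed 993 35.760498618905714 ((527.717529296875, 112.51802825927734), (110.07793426513672, 227.68247985839844), 4.320767
[... 1239 characters left out ...]
6.  95.  63.]
hand 13 [330. 260.] [554.7 166.6  74.9] [557. 170.  87.] [553. 163.  63.]
head 792 ((513.2474365234375, 340.3252258300781), (66.68016815185547, 168.88397216796875), 4.772665500640869)
bed 691 36.87559782506614 ((522.503662109375, 170.42662048339844), (112.30081176757812, 341.960205078125), 4.0196967124938965)
base 3640 ((518.775634765625, 220.78482055664062), (135.8129425048828, 443.0941162109375), 4.431873321533203)
outline 32 ((432.1972961425781, 127.05035400390625), (17.800750732421875, 161.38844299316406), 70.25544738769531)
key 76 [640.41814041 -22.27884074  96.68287037] ((640.0894165039062, -21.711942672729492), (12.293619155883789, 34.82215118408203), 43.096160888671875)
```

```bash
cat >> h.py <<'E'
def objs():
    o={}
    for n in('top','scene'):
        c=shot(n)
        o[n]=[('dark',*b[:6]) for b in blobs(c,(0,60,15),(18,255,75)) if b[1][1]<-40 and b[1][1]>-600 and 35<b[2][0]<60]
        o[n]+=[('blue',*b[:6]) for b in blobs(c,(105,120,60),(125,255,255),zt=15) if b[1][1]<-40]
    for n in o: [print(n,*b) for b in o[n]]
def to(x,y,z,yaw=None):
    "x,y of tool, z of fingertips, yaw deg -> needed offset in tool axes and spin"
    s=manip.read_state(); p=s['eef_pos']; R=cv2.Rodrigues(np.zeros(3))[0]
    from scipy.spatial.transform import Rotation as T
    R=T.from_euler('xyz',s['eef_rot']).as_matrix(); d=np.array([x,y,z+97])-p
    yw=np.degrees(s['eef_rot'][2]); print('off in tool now',(R.T@d).round(1),'spin',None if yaw is None else round(-(yaw-yw),2),'world d',d.round(1))
    if yaw is not None:
        R2=T.from_euler('xyz',[np.pi,0,np.radians(yaw)]).as_matrix(); print('off in tool after spin',(R2.T@d).round(1))
E
python3 - <<'E'
from h import *
for n in('top','scene'):
    c=shot(n); W=cloud(c); m=(W[...,2]>50)&(W[...,2]<180)&(W[...,0]>560)&(W[...,0]<760)&(W[...,1]>-380)&(W[...,1]<-180)
    Q=W[m]; print(n,len(Q),Q.min(0).round(),Q.max(0).round())
to(567,-187,60,22.3)
E
```

```text
top 440 [ 657. -350.   50.] [ 717. -290.  177.]
scene 525 [ 659. -352.   51.] [ 723. -291.  176.]
off in tool now [ 483.3 -199.5  145.7] spin -4.6 world d [ 399.8  337.  -145.7]
off in tool after spin [ 497.8 -160.1  145.7]
```

>>> drive_tool(rows=[{"offset": [0,0,0],"spin": -4.6,"jaw": 80},{"offset": [35.5,-11.4,0]},{"offset": [35.5,-11.4,0]},{"offset": [35.5,-11.4,0]},{"offset": [35.5,-11.4,0]},{"offset": [35.5,-11.4,0]},{"offset": [35.5,-11.4,0]},{"offset": [35.5,-11.4,0]},{"offset": [35.5,-11.4,0]},{"offset": [35.5,-11.4,0]},{"offset": [35.5,-11.4,0]},{"offset": [35.5,-11.4,30]},{"offset": [35.5,-11.4,30]},{"offset": [35.5,-11.4,30]},{"offset": [35.5,-11.4,30]},{"offset": [0,0,25]},{"offset": [0,0,0]}], force=25)

```text
validation failed for argument at $.ro...
```

Run:
```python
from h import *
to(567,-187,60,22.3); objs()
s=manip.read_state(); print(s['eef_rot'],s['clock'])
```

```text
off in tool now [ 483.3 -199.5  145.7] spin -4.6 world d [ 399.8  337.  -145.7]
off in tool after spin [ 497.8 -160.1  145.7]
top dark [ 564.4 -186.9] [ 564.7 -186.6] [46.3 64.7] 22.9 13.2 269
top dark [ 409.6 -260.3] [ 409.6 -259.9] [46.4 65.3] -21.3 12.6 292
top blue [ 412.6 -380.7] [ 412.6 -380.6] [47.3 65.6] -20.1 15.5 301
scene dark [ 415.1 -260.8] [ 414.5 -260.3] [53.4 69.4] -19.8 13.7 208
scene dark [ 569.5 -187.1] [ 569.3 -187. ] [48.9 72.5] 22.9 13.8 241
scene blue [ 416.  -382.5] [ 416.  -381.7] [53.9 67. ] -14.9 16.9 183
[ 3.14157808e+00 -1.26610735e-05  3.08810081e-01] 1.75
```

Every row apparently needs all the fields.

>>> drive_tool(rows=[{"offset": [0,0,0],"spin": -4.6,"jaw": 80},{"offset": [35.5,-11.4,0],"spin": 0,"jaw": 80},{"offset": [35.5,-11.4,0],"spin": 0,"jaw": 80},{"offset": [35.5,-11.4,0],"spin": 0,"jaw": 80},{"offset": [35.5,-11.4,0],"spin": 0,"jaw": 80},{"offset": [35.5,-11.4,0],"spin": 0,"jaw": 80},{"offset": [35.5,-11.4,0],"spin": 0,"jaw": 80},{"offset": [35.5,-11.4,0],"spin": 0,"jaw": 80},{"offset": [35.5,-11.4,0],"spin": 0,"jaw": 80},{"offset": [35.5,-11.4,0],"spin": 0,"jaw": 80},{"offset": [35.5,-11.4,0],"spin": 0,"jaw": 80},{"offset": [35.5,-11.4,30],"spin": 0,"jaw": 80},{"offset": [35.5,-11.4,30],"spin": 0,"jaw": 80},{"offset": [35.5,-11.4,30],"spin": 0,"jaw": 80},{"offset": [35.5,-11.4,30],"spin": 0,"jaw": 80},{"offset": [0,0,25],"spin": 0,"jaw": 80},{"offset": [0,0,0],"spin": 0,"jaw": 80}], force=25)

```text
clock: 3.45
eef_pos: [565.7, -186.6, 154.1]
eef_rot: [-3.137, 0.004, 0.391]
wrist_force: [-0.6, 0.9, 0.5]
finger_gap: 80.0
```

Run:
```python
from h import *
to(567,-187,2.5,22.3)
shot('scene','s1'); shot('top','t1')
a=cv2.imread('pics/s1.png')[120:270,170:400]; b=cv2.imread('pics/t1.png')[150:300,200:430]
cv2.imwrite('pics/v1.png',cv2.resize(np.vstack([a,b]),None,fx=2,fy=2,interpolation=cv2.INTER_CUBIC))
```

```text
off in tool now [ 1.3  1.1 54.6] spin 0.08 world d [  1.3  -0.4 -54.6]
off in tool after spin [ 1.1  0.9 54.6]
```

View pics/v1.png

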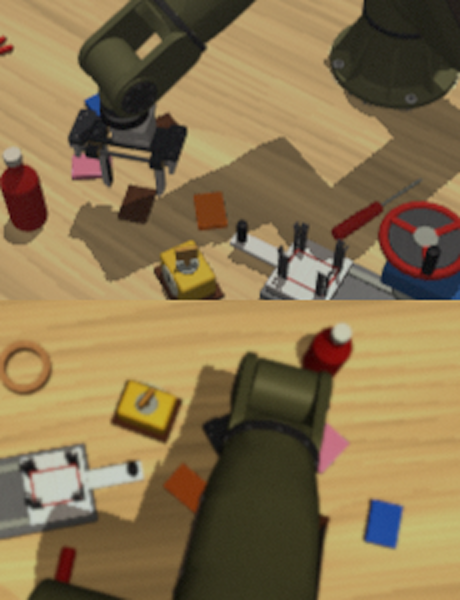

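>>> drive_tool(rows=[{"offset": [1,1,20],"spin": 0,"jaw": 80},{"offset": [0,0,20],"spin": 0,"jaw": 80},{"offset": [0,0,14.5],"spin": 0,"jaw": 80},{"offset": [0,0,0],"spin": 0,"jaw": 80},{"offset": [0,0,0],"spin": 0,"jaw": 44},{"offset": [0,0,0],"spin": 0,"jaw": 44},{"offset": [0,0,0],"spin": 0,"jaw": 44},{"offset": [0,0,0],"spin": 0,"jaw": 44},{"offset": [0,0,-30],"spin": 0,"jaw": 44},{"offset": [0,0,-40],"spin": 0,"jaw": 44},{"offset": [0,0,-40],"spin": 0,"jaw": 44},{"offset": [0,0,-40],"spin": 0,"jaw": 44},{"offset": [0,0,0],"spin": 0,"jaw": 44}], force=25)

```text
clock: 4.85
eef_pos: [568.9, -188.7, 259.3]
eef_rot: [3.135, -0.007, 0.389]
wrist_force: [0.5, 0.2, -0.1]
finger_gap: 49.5
```

Run:
```python
from h import *
to(527.5,133.3,150,94.5)
s=manip.read_state(); t=s['eef_pos'];print(t)
for n in('top','scene'):
    c=shot(n); [print(n,*b) for b in blobs(c,(0,60,10),(18,255,75),zr=(120,185),zt=t[2]-97+9,amin=15) if abs(b[0][1]-t[1])<80]
```

```text
off in tool now [  83.8 -313.7   10.8] spin -72.2 world d [-41.4 322.  -12.3]
off in tool after spin [324.3 -16.   12.3]
[ 568.93381717 -188.71202474  259.26526253]
scene [ 579.4 -186.5] [ 576.1 -187.7] [49.8 78. ] 31.1 165.3 242 [232. 194.]
```

>>> drive_tool(rows=[{"offset": [0,0,0],"spin": -8.1,"jaw": 44},{"offset": [0,0,0],"spin": -8,"jaw": 44},{"offset": [0,0,0],"spin": -8,"jaw": 44},{"offset": [0,0,0],"spin": -8,"jaw": 44},{"offset": [0,0,0],"spin": -8,"jaw": 44},{"offset": [0,0,0],"spin": -8,"jaw": 44},{"offset": [0,0,0],"spin": -8,"jaw": 44},{"offset": [0,0,0],"spin": -8,"jaw": 44},{"offset": [0,0,0],"spin": -8,"jaw": 44},{"offset": [36,-1.8,0],"spin": 0,"jaw": 44},{"offset": [36,-1.8,0],"spin": 0,"jaw": 44},{"offset": [36,-1.8,0],"spin": 0,"jaw": 44},{"offset": [36,-1.8,0],"spin": 0,"jaw": 44},{"offset": [36,-1.8,0],"spin": 0,"jaw": 44},{"offset": [36,-1.8,2],"spin": 0,"jaw": 44},{"offset": [36,-1.8,5],"spin": 0,"jaw": 44},{"offset": [36,-1.8,5],"spin": 0,"jaw": 44},{"offset": [36,-1.8,0],"spin": 0,"jaw": 44},{"offset": [0,0,0],"spin": 0,"jaw": 44}])

```text
clock: 6.85
eef_pos: [525.6, 136.6, 239.3]
eef_rot: [-3.139, -0.0, 1.651]
wrist_force: [-0.0, -0.6, 0.7]
finger_gap: 49.3
```

Run:
```python
from h import *
to(527.5,133.3,120,94.5)
s=manip.read_state(); t=s['eef_pos'];print(t,s['eef_rot'])
# red outline by scene
for n in('top','scene'):
    c=shot(n,'b_'+n); [print(n,*b) for b in blobs(c,(0,60,10),(18,255,75),zr=(120,185),zt=t[2]-97+9,amin=15) if abs(b[0][1]-t[1])<80]
    # where would posts/blank project
    yw=np.radians(4.5); ux=np.array([np.cos(yw),np.sin(yw),0]); uy=np.array([-np.sin(yw),np.cos(yw),0])
    im=cv2.resize(c['color'],None,fx=4,fy=4,interpolation=cv2.INTER_CUBIC)
    for z,ctr,col,(a,b) in((35,(527.5,133.3,35),(0,255,0),(26,36)),(103,(527.5,133.3,103),(255,255,0),(29,39)),(0,(t[0],t[1],t[2]-97-2.5),(255,0,255),(25,35))):
        P=np.array([np.array(ctr)+i*a*ux+j*b*uy for i,j in((1,1),(1,-1),(-1,-1),(-1,1))])
        cv2.polylines(im,[np.int32(proj(c,P)*4+2)],True,col,1)
    u,v=proj(c,np.array([527.5,133.3,90]))*4
    u,v=int(u),int(v); cv2.imwrite('pics/b_%s_c.png'%n,im[max(0,v-200):v+200,max(u-200,0):u+200])
cv2.imwrite('pics/v2.png',np.hstack([cv2.imread('pics/b_top_c.png'),cv2.imread('pics/b_scene_c.png')]))
```

```text
off in tool now [-3.5  1.7 22.3] spin 0.09 world d [  1.9  -3.3 -22.3]
off in tool after spin [-3.5  1.6 22.3]
[525.60454679 136.63780701 239.26299383] [-3.13850168e+00 -1.93283224e-04  1.65096578e+00]
scene [529.4 153.9] [528.3 151.1] [31.4 58.9] 3.7 149.2 133 [333. 239.]
```

View pics/v2.png

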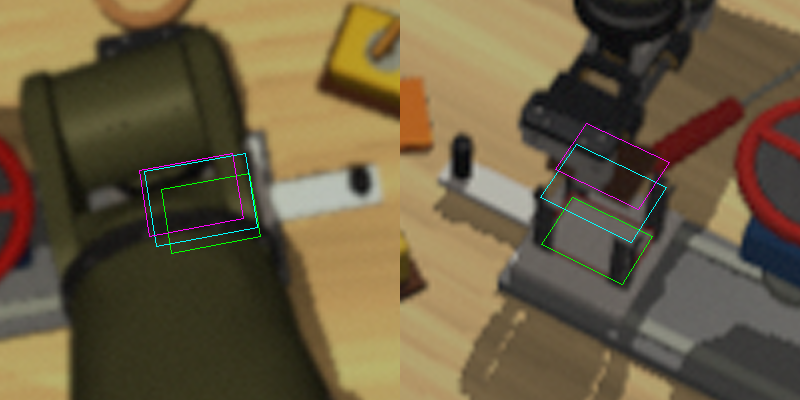

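Run:
```python
from h import *
c=shot('scene'); s=manip.read_state(); t=s['eef_pos']
yw=np.radians(4.6); ux=np.array([np.cos(yw),np.sin(yw),0]); uy=np.array([-np.sin(yw),np.cos(yw),0])
f=9; u0,v0=300,215
im=cv2.resize(c['color'][v0:v0+65,u0:u0+80],None,fx=f,fy=f,interpolation=cv2.INTER_CUBIC)
def box(ctr,a,b,col):
    P=np.array([np.array(ctr)+i*a*ux+j*b*uy for i,j in((1,1),(1,-1),(-1,-1),(-1,1))])
    cv2.polylines(im,[np.int32((proj(c,P)-[u0,v0]+.5)*f)],True,col,1)
box((t[0],t[1],t[2]-97-2.5),25,35,(255,0,255)); box((t[0],t[1],t[2]-97+9.5),25,35,(255,0,255))
box((527.5,133.3,35),26,36,(0,255,0)); box((530.3,133.5,35),26,36,(255,255,0))
cv2.imwrite('pics/v3.png',im)
```

```text
(no output)
```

View pics/v3.png

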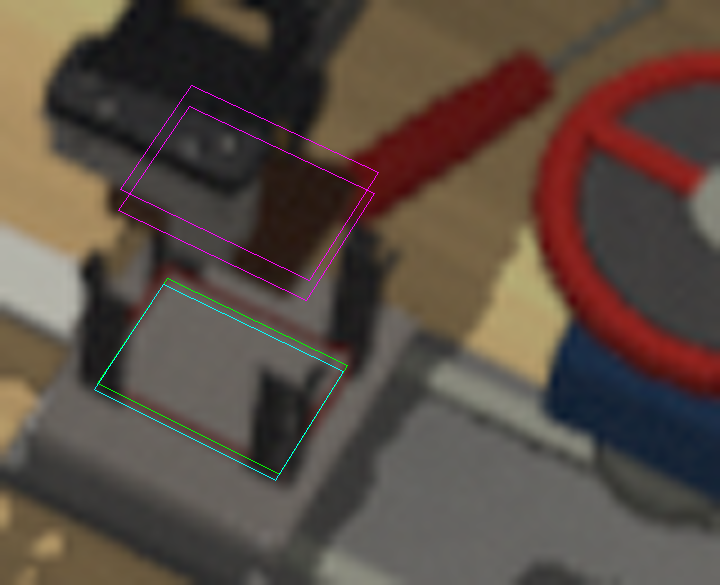

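>>> drive_tool(rows=[{"offset": [1.2,-0.6,20],"spin": 0,"jaw": 44},{"offset": [0,0,20],"spin": 0,"jaw": 44},{"offset": [0,0,15],"spin": 0,"jaw": 44},{"offset": [0,0,15],"spin": 0,"jaw": 44},{"offset": [0,0,15],"spin": 0,"jaw": 44},{"offset": [0,0,10],"spin": 0,"jaw": 44},{"offset": [0,0,6],"spin": 0,"jaw": 44},{"offset": [0,0,0],"spin": 0,"jaw": 44},{"offset": [0,0,0],"spin": 0,"jaw": 44}])

```text
clock: 7.9
eef_pos: [526.9, 133.8, 140.9]
eef_rot: [3.139, -0.0, 1.646]
wrist_force: [2.1, 1.4, 6.9]
finger_gap: 49.8
```

Run:
```python
from h import *
to(525,137.8,39,94.5); print(manip.read_state()['wrist_force'])
```

```text
off in tool now [ 4.2 -1.6  4.9] spin -0.18 world d [-1.9  4.  -4.9]
off in tool after spin [ 4.2 -1.6  4.9]
[2.14853631 1.4013547  6.86241671]
```

Run:
```python
from h import *
c=shot('scene'); s=manip.read_state(); t=s['eef_pos']; print(t,s['wrist_force'])
f=9; u0,v0=300,215
cv2.imwrite('pics/v4.png',cv2.resize(c['color'][v0:v0+65,u0:u0+80],None,fx=f,fy=f,interpolation=cv2.INTER_CUBIC))
```

```text
[526.94350942 133.7904248  140.85901735] [1.60441886 0.5345816  7.38642515]
```

View pics/v4.png

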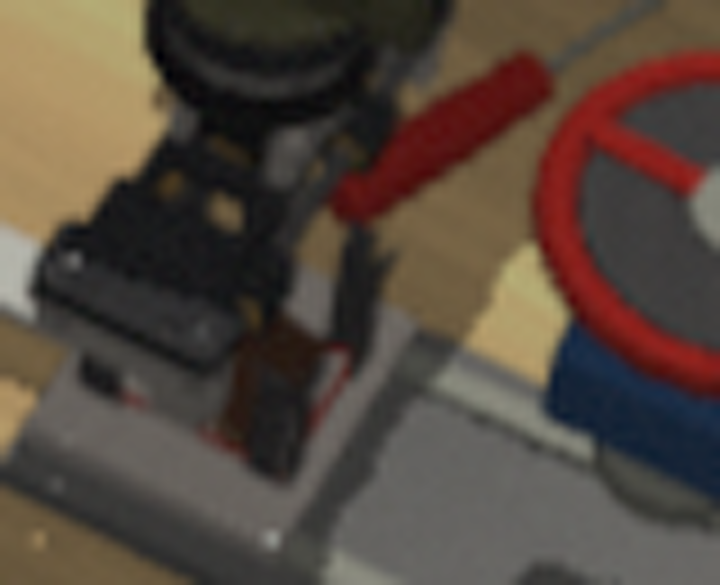

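>>> drive_tool(rows=[{"offset": [3.5,-1.2,-2],"spin": 0,"jaw": 44},{"offset": [0,0,0],"spin": 0,"jaw": 44},{"offset": [0,0,0],"spin": 0,"jaw": 44}])

```text
clock: 8.25
eef_pos: [524.5, 137.6, 141.9]
eef_rot: [-3.141, 0.0, 1.647]
wrist_force: [0.3, 0.5, -0.5]
finger_gap: 49.6
```

>>> drive_tool(rows=[{"offset": [0,0,2],"spin": 0,"jaw": 44},{"offset": [0,0,3],"spin": 0,"jaw": 44},{"offset": [0,0,0],"spin": 0,"jaw": 44},{"offset": [0,0,0],"spin": 0,"jaw": 44}])

```text
clock: 8.65
eef_pos: [524.6, 137.8, 137.2]
eef_rot: [-3.141, 0.0, 1.647]
wrist_force: [-1.7, -1.7, 4.6]
finger_gap: 49.4
```

>>> drive_tool(rows=[{"offset": [0,0,0],"spin": 0,"jaw": 58},{"offset": [0,0,0],"spin": 0,"jaw": 58},{"offset": [0,0,0],"spin": 0,"jaw": 58},{"offset": [0,0,-20],"spin": 0,"jaw": 58},{"offset": [0,0,-40],"spin": 0,"jaw": 58},{"offset": [0,0,-40],"spin": 0,"jaw": 80},{"offset": [-30,0,-30],"spin": 0,"jaw": 80},{"offset": [-40,0,-10],"spin": 0,"jaw": 80},{"offset": [-40,0,0],"spin": 0,"jaw": 80},{"offset": [-40,0,0],"spin": 0,"jaw": 80},{"offset": [-40,0,0],"spin": 0,"jaw": 80},{"offset": [-40,0,0],"spin": 0,"jaw": 80},{"offset": [-40,0,0],"spin": 0,"jaw": 80},{"offset": [0,0,0],"spin": 0,"jaw": 80}])

```text
clock: 10.05
eef_pos: [545.2, -135.0, 276.8]
eef_rot: [-3.141, 0.0, 1.644]
wrist_force: [0.2, 0.3, -0.5]
finger_gap: 80.0
```

Run:
```python
from h import *
for n in('top','scene'):
    c=shot(n,n+'5'); W=cloud(c)
    [print(n,*b) for b in blobs(c,(0,60,10),(18,255,90),zr=(38,62),zt=47,amin=40) if abs(b[0][1]-134)<80]
    m=(W[...,2]>75)&(W[...,2]<112)&(np.abs(W[...,0]-525)<60)&(np.abs(W[...,1]-134)<60); Q=W[m]; print('posts',Q.min(0).round(1),Q.max(0).round(1))
objs()
to(411,-260.3,60,180-21)
im=cv2.imread('pics/top5.png'); cv2.imwrite('pics/v5.png',cv2.resize(im[215:265,190:260],None,fx=8,fy=8,interpolation=cv2.INTER_CUBIC))
```

```text
top [527.3 134.5] [529.5 138.5] [54.9 78.3] -84.7 48.6 328 [228. 242.]
posts [487.8  90.   75.3] [564.5 183.8 110.9]
scene [527.4 129.4] [529.1 134.8] [57.1 76.1] -84.8 48.8 255 [323. 253.]
posts [484.6  89.2  75.1] [564.9 181.5 110.6]
top dark [ 409.6 -260.3] [ 409.9 -258.4] [49.  64.8] -21.7 12.8 282
top blue [ 412.5 -380.6] [ 412.6 -380.6] [47.3 65.6] -20.4 15.6 303
scene dark [ 407.3 -247. ] [ 410.7 -255.7] [43.4 57.6] -20.4 12.7 78
scene blue [ 417.4 -384.9] [ 417.4 -382. ] [53.5 69.1] -15.9 17.2 165
off in tool now [-119.2 -143.9  120. ] spin -64.57 world d [-134.3 -130.  -120. ]
off in tool after spin [  78.8 -169.5  120. ]
```

View pics/v5.png

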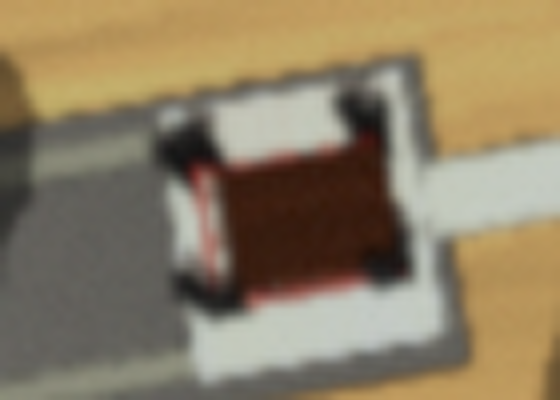

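>>> drive_tool(rows=[{"offset": [0,0,0],"spin": -8,"jaw": 80},{"offset": [0,0,0],"spin": -8,"jaw": 80},{"offset": [0,0,0],"spin": -8,"jaw": 80},{"offset": [0,0,0],"spin": -8,"jaw": 80},{"offset": [0,0,0],"spin": -8,"jaw": 80},{"offset": [0,0,0],"spin": -8,"jaw": 80},{"offset": [0,0,0],"spin": -8,"jaw": 80},{"offset": [0,0,0],"spin": -8,"jaw": 80},{"offset": [13,-28,10],"spin": 0,"jaw": 80},{"offset": [13,-28,20],"spin": 0,"jaw": 80},{"offset": [13,-28,20],"spin": 0,"jaw": 80},{"offset": [13,-28,20],"spin": 0,"jaw": 80},{"offset": [13,-28,25],"spin": 0,"jaw": 80},{"offset": [13,-28,25],"spin": 0,"jaw": 80},{"offset": [0,0,0],"spin": 0,"jaw": 80},{"offset": [0,0,0],"spin": 0,"jaw": 80},{"offset": [0,0,0],"spin": 0,"jaw": 80}])

```text
clock: 11.95
eef_pos: [412.0, -257.9, 158.1]
eef_rot: [-3.141, 0.002, 2.766]
wrist_force: [0.4, 0.3, -0.0]
finger_gap: 80.0
```

Run:
```python
from h import *
to(410,-260,3,158.7)
objs()
```

```text
off in tool now [ 1.2 -2.6 58.1] spin -0.23 world d [ -2.   -2.1 -58.1]
off in tool after spin [ 1.1 -2.6 58.1]
scene dark [ 419.7 -261.7] [ 415.3 -262.5] [56.5 65.8] -16.7 13.4 182
scene blue [ 417.4 -381.3] [ 417.1 -380.8] [54.4 68.6] -18.5 16.6 194
```

>>> drive_tool(rows=[{"offset": [1.2,-2.6,20],"spin": 0,"jaw": 80},{"offset": [0,0,20],"spin": 0,"jaw": 80},{"offset": [0,0,18],"spin": 0,"jaw": 80},{"offset": [0,0,0],"spin": 0,"jaw": 80},{"offset": [0,0,0],"spin": 0,"jaw": 44},{"offset": [0,0,0],"spin": 0,"jaw": 44},{"offset": [0,0,0],"spin": 0,"jaw": 44},{"offset": [0,0,0],"spin": 0,"jaw": 44},{"offset": [0,0,0],"spin": 0,"jaw": 44}])

```text
clock: 12.95
eef_pos: [409.0, -260.6, 99.5]
eef_rot: [-3.142, 0.0, 2.765]
wrist_force: [-0.0, 0.9, 2.7]
finger_gap: 50.4
```

>>> drive_tool(rows=[{"offset": [0,0,-20],"spin": 0,"jaw": 44},{"offset": [0,0,-40],"spin": 0,"jaw": 44},{"offset": [0,0,-40],"spin": 0,"jaw": 44},{"offset": [0,0,-40],"spin": 0,"jaw": 44},{"offset": [0,0,-20],"spin": 0,"jaw": 44},{"offset": [0,0,0],"spin": 8,"jaw": 44},{"offset": [0,0,0],"spin": 8,"jaw": 44},{"offset": [0,0,0],"spin": 8,"jaw": 44},{"offset": [0,0,0],"spin": 8,"jaw": 44},{"offset": [0,0,0],"spin": 8,"jaw": 44},{"offset": [0,0,0],"spin": 8,"jaw": 44},{"offset": [0,0,0],"spin": 8,"jaw": 44},{"offset": [0,0,0],"spin": 8,"jaw": 44},{"offset": [0,0,0],"spin": 0,"jaw": 44},{"offset": [0,0,0],"spin": 0,"jaw": 44}])

```text
clock: 14.45
eef_pos: [408.8, -260.6, 259.1]
eef_rot: [-3.142, -0.0, 1.652]
wrist_force: [0.5, -0.8, -0.9]
finger_gap: 49.7
```

Run:
```python
from h import *
to(524.6,136.5,140,94.5)
```

```text
off in tool now [386.4 147.5  22.2] spin 0.13 world d [115.8 397.1 -22.1]
off in tool after spin [386.8 146.6  22.1]
```

>>> drive_tool(rows=[{"offset": [35.1,13.4,0],"spin": 0,"jaw": 44},{"offset": [35.1,13.4,0],"spin": 0,"jaw": 44},{"offset": [35.1,13.4,0],"spin": 0,"jaw": 44},{"offset": [35.1,13.4,0],"spin": 0,"jaw": 44},{"offset": [35.1,13.4,0],"spin": 0,"jaw": 44},{"offset": [35.1,13.4,0],"spin": 0,"jaw": 44},{"offset": [35.1,13.4,0],"spin": 0,"jaw": 44},{"offset": [35.1,13.4,0],"spin": 0,"jaw": 44},{"offset": [35.1,13.4,0],"spin": 0,"jaw": 44},{"offset": [35.1,13.4,0],"spin": 0,"jaw": 44},{"offset": [35.1,13.4,20],"spin": 0.13,"jaw": 44},{"offset": [0,0,0],"spin": 0,"jaw": 44},{"offset": [0,0,0],"spin": 0,"jaw": 44},{"offset": [0,0,0],"spin": 0,"jaw": 44},{"offset": [0,0,0],"spin": 0,"jaw": 44}])

```text
clock: 15.95
eef_pos: [526.3, 134.7, 239.8]
eef_rot: [3.141, -0.0, 1.645]
wrist_force: [-0.9, 0.7, -0.8]
finger_gap: 49.7
```

Run:
```python
from h import *
to(524.6,136.5,51,94.5)
c=shot('scene'); s=manip.read_state(); t=s['eef_pos']
yw=s['eef_rot'][2]-np.pi/2; ux=np.array([np.cos(yw),np.sin(yw),0]); uy=np.array([-np.sin(yw),np.cos(yw),0])
f=9; u0,v0=300,210
im=cv2.resize(c['color'][v0:v0+65,u0:u0+80],None,fx=f,fy=f,interpolation=cv2.INTER_CUBIC)
for dz in(-3,9):
    P=np.array([np.array([t[0],t[1],t[2]-97+dz])+i*25*ux+j*35*uy for i,j in((1,1),(1,-1),(-1,-1),(-1,1))])
    cv2.polylines(im,[np.int32((proj(c,P)-[u0,v0]+.5)*f)],True,(255,0,255),1)
cv2.imwrite('pics/v6.png',im)
```

```text
off in tool now [ 1.9 -1.7 91.8] spin -0.26 world d [ -1.7   1.8 -91.8]
off in tool after spin [ 1.9 -1.6 91.8]
```

View pics/v6.png

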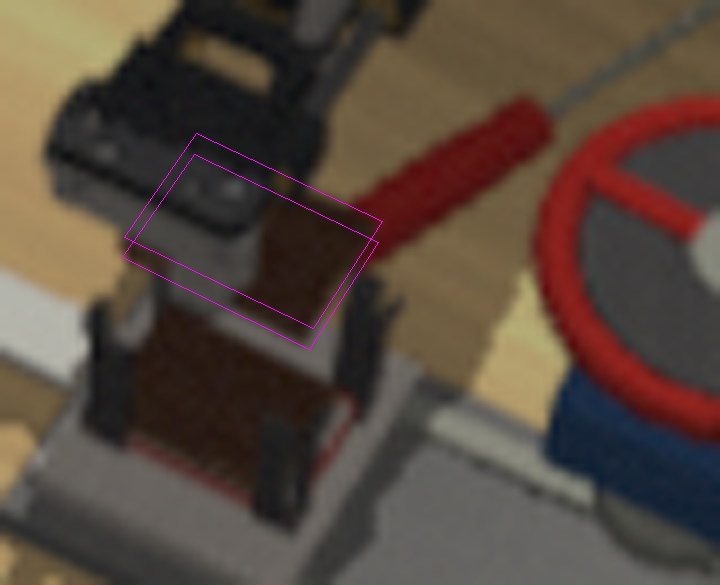

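>>> drive_tool(rows=[{"offset": [1.9,-1.7,10],"spin": -0.26,"jaw": 44},{"offset": [0,0,15],"spin": 0,"jaw": 44},{"offset": [0,0,15],"spin": 0,"jaw": 44},{"offset": [0,0,15],"spin": 0,"jaw": 44},{"offset": [0,0,15],"spin": 0,"jaw": 44},{"offset": [0,0,10],"spin": 0,"jaw": 44},{"offset": [0,0,8],"spin": 0,"jaw": 44},{"offset": [0,0,0],"spin": 0,"jaw": 44},{"offset": [0,0,0],"spin": 0,"jaw": 44}])

```text
clock: 16.9
eef_pos: [524.6, 137.4, 151.5]
eef_rot: [3.141, -0.0, 1.65]
wrist_force: [-0.5, 0.9, -0.1]
finger_gap: 50.2
```

>>> drive_tool(rows=[{"offset": [0,0,3],"spin": 0,"jaw": 44},{"offset": [0,0,0],"spin": 0,"jaw": 44}])

```text
clock: 17.1
eef_pos: [524.4, 137.4, 148.2]
eef_rot: [3.141, -0.0, 1.65]
wrist_force: [-0.1, -0.3, -0.9]
finger_gap: 49.5
```

>>> drive_tool(rows=[{"offset": [0,0,1],"spin": 0,"jaw": 58},{"offset": [0,0,0],"spin": 0,"jaw": 58},{"offset": [0,0,0],"spin": 0,"jaw": 58},{"offset": [0,0,-20],"spin": 0,"jaw": 58},{"offset": [0,0,-40],"spin": 0,"jaw": 58},{"offset": [0,0,-40],"spin": 0,"jaw": 80},{"offset": [-30,0,-20],"spin": 0,"jaw": 80},{"offset": [-40,0,0],"spin": 0,"jaw": 80},{"offset": [-40,0,0],"spin": 0,"jaw": 80},{"offset": [-40,0,0],"spin": 0,"jaw": 80},{"offset": [-40,0,0],"spin": 0,"jaw": 80},{"offset": [-40,0,0],"spin": 0,"jaw": 80},{"offset": [-40,0,0],"spin": 0,"jaw": 80},{"offset": [0,0,0],"spin": 0,"jaw": 80},{"offset": [0,0,0],"spin": 0,"jaw": 80},{"offset": [0,0,0],"spin": 0,"jaw": 80}])

```text
clock: 18.7
eef_pos: [545.7, -130.9, 267.2]
eef_rot: [3.142, -0.0, 1.65]
wrist_force: [-0.0, 0.5, 0.3]
finger_gap: 80.3
```

Run:
```python
from h import *
for n in('top','scene'):
    c=shot(n,n+'6'); W=cloud(c)
    [print(n,*b) for b in blobs(c,(0,60,10),(18,255,90),zr=(38,72),zt=59,amin=40) if abs(b[0][1]-134)<80]
objs()
to(412.6,-380.6,60,159.7)
im=cv2.imread('pics/top6.png'); cv2.imwrite('pics/v7.png',cv2.resize(im[215:265,190:260],None,fx=8,fy=8,interpolation=cv2.INTER_CUBIC))
```

```text
top [525.9 136.6] [527.7 136.7] [55.6 77. ] -83.6 60.0 376 [227. 242.]
scene [530.8 133.8] [533.4 139.2] [64.9 79.3] -84.9 60.4 312 [324. 253.]
top blue [ 412.3 -380.6] [ 412.6 -380.6] [47.3 65.6] -20.1 15.6 303
scene blue [ 417.2 -381.6] [ 416.9 -380.9] [54.6 68.5] -19.1 17.5 190
off in tool now [-238.3 -152.8  110.3] spin -65.1 world d [-133.2 -249.7 -110.3]
off in tool after spin [  38.3 -280.4  110.3]
```

View pics/v7.png

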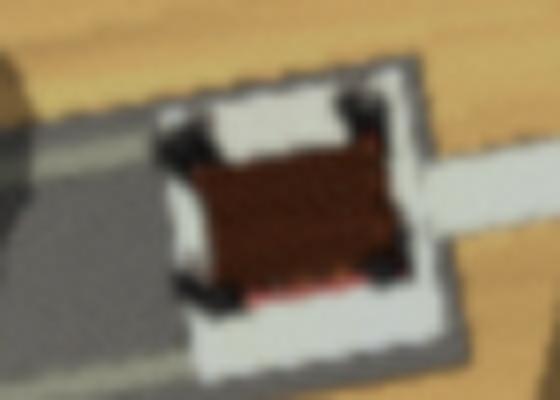

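>>> drive_tool(rows=[{"offset": [0,0,0],"spin": -8.1,"jaw": 80},{"offset": [0,0,0],"spin": -8.1,"jaw": 80},{"offset": [0,0,0],"spin": -8.1,"jaw": 80},{"offset": [0,0,0],"spin": -8.1,"jaw": 80},{"offset": [0,0,0],"spin": -8.1,"jaw": 80},{"offset": [0,0,0],"spin": -8.1,"jaw": 80},{"offset": [0,0,0],"spin": -8.1,"jaw": 80},{"offset": [0,0,0],"spin": -8.2,"jaw": 80},{"offset": [4.3,-31.2,0],"spin": 0,"jaw": 80},{"offset": [4.3,-31.2,0],"spin": 0,"jaw": 80},{"offset": [4.3,-31.2,10],"spin": 0,"jaw": 80},{"offset": [4.3,-31.2,15],"spin": 0,"jaw": 80},{"offset": [4.3,-31.2,15],"spin": 0,"jaw": 80},{"offset": [4.3,-31.2,15],"spin": 0,"jaw": 80},{"offset": [4.3,-31.2,15],"spin": 0,"jaw": 80},{"offset": [4.3,-31.2,20],"spin": 0,"jaw": 80},{"offset": [4.3,-31.2,20],"spin": 0,"jaw": 80},{"offset": [0,0,0],"spin": 0,"jaw": 80},{"offset": [0,0,0],"spin": 0,"jaw": 80},{"offset": [0,0,0],"spin": 0,"jaw": 80}])

```text
clock: 20.9
eef_pos: [411.6, -380.3, 158.0]
eef_rot: [-3.141, 0.001, 2.784]
wrist_force: [0.8, -0.1, -0.2]
finger_gap: 79.9
```

Run:
```python
from h import *
to(412.5,-380.6,3,159.7)
objs()
```

```text
off in tool now [-0.9  0.1 58. ] spin -0.22 world d [  0.9  -0.3 -58. ]
off in tool after spin [-0.9  0.  58. ]
scene blue [ 421.4 -380.8] [ 416.7 -380.4] [53.7 66.7] -15.4 16.9 159
```

>>> drive_tool(rows=[{"offset": [-0.9,0,20],"spin": 0,"jaw": 80},{"offset": [0,0,20],"spin": 0,"jaw": 80},{"offset": [0,0,16],"spin": 0,"jaw": 80},{"offset": [0,0,0],"spin": 0,"jaw": 80},{"offset": [0,0,0],"spin": 0,"jaw": 44},{"offset": [0,0,0],"spin": 0,"jaw": 44},{"offset": [0,0,0],"spin": 0,"jaw": 44},{"offset": [0,0,0],"spin": 0,"jaw": 44},{"offset": [0,0,0],"spin": 0,"jaw": 44}], force=30)

```text
clock: 21.9
eef_pos: [411.8, -381.6, 101.8]
eef_rot: [-3.141, 0.001, 2.782]
wrist_force: [-1.4, 0.7, 5.5]
finger_gap: 49.8
```

>>> drive_tool(rows=[{"offset": [0,0,-20],"spin": 0,"jaw": 44},{"offset": [0,0,-40],"spin": 0,"jaw": 44},{"offset": [0,0,-40],"spin": 0,"jaw": 44},{"offset": [0,0,-40],"spin": 0,"jaw": 44},{"offset": [0,0,-20],"spin": 0,"jaw": 44},{"offset": [0,0,0],"spin": 8.1,"jaw": 44},{"offset": [0,0,0],"spin": 8.1,"jaw": 44},{"offset": [0,0,0],"spin": 8.1,"jaw": 44},{"offset": [0,0,0],"spin": 8.1,"jaw": 44},{"offset": [0,0,0],"spin": 8.1,"jaw": 44},{"offset": [0,0,0],"spin": 8.1,"jaw": 44},{"offset": [0,0,0],"spin": 8.1,"jaw": 44},{"offset": [0,0,0],"spin": 8.2,"jaw": 44},{"offset": [0,0,0],"spin": 0,"jaw": 44},{"offset": [0,0,0],"spin": 0,"jaw": 44}])

```text
clock: 23.4
eef_pos: [411.6, -381.3, 261.1]
eef_rot: [-3.141, -0.0, 1.654]
wrist_force: [-0.5, -0.3, -1.1]
finger_gap: 49.7
```

Run:
```python
from h import *
to(524.6,136.5,140,94.5)
```

```text
off in tool now [506.6 155.7  24.1] spin 0.27 world d [113.  517.8 -24.1]
off in tool after spin [507.3 153.3  24.1]
```

>>> drive_tool(rows=[{"offset": [36.2,11,0],"spin": 0,"jaw": 44},{"offset": [36.2,11,0],"spin": 0,"jaw": 44},{"offset": [36.2,11,0],"spin": 0,"jaw": 44},{"offset": [36.2,11,0],"spin": 0,"jaw": 44},{"offset": [36.2,11,0],"spin": 0,"jaw": 44},{"offset": [36.2,11,0],"spin": 0,"jaw": 44},{"offset": [36.2,11,0],"spin": 0,"jaw": 44},{"offset": [36.2,11,0],"spin": 0,"jaw": 44},{"offset": [36.2,11,0],"spin": 0,"jaw": 44},{"offset": [36.2,11,0],"spin": 0,"jaw": 44},{"offset": [36.2,11,0],"spin": 0,"jaw": 44},{"offset": [36.2,11,0],"spin": 0,"jaw": 44},{"offset": [36.2,11,10],"spin": 0,"jaw": 44},{"offset": [36.2,11,10],"spin": 0.2,"jaw": 44},{"offset": [0,0,0],"spin": 0,"jaw": 44},{"offset": [0,0,0],"spin": 0,"jaw": 44},{"offset": [0,0,0],"spin": 0,"jaw": 44},{"offset": [0,0,0],"spin": 0,"jaw": 44}])

```text
clock: 25.2
eef_pos: [525.2, 135.0, 241.6]
eef_rot: [3.141, 0.0, 1.646]
wrist_force: [-0.1, -0.5, -0.8]
finger_gap: 49.4
```

Run:
```python
from h import *
to(524.6,137.2,65,94.5)
c=shot('scene'); s=manip.read_state(); t=s['eef_pos']
[print(*b) for b in blobs(c,(100,100,20),(128,255,255),zr=(115,170),zt=t[2]-97+10,amin=30)]
yw=s['eef_rot'][2]-np.pi/2; ux=np.array([np.cos(yw),np.sin(yw),0]); uy=np.array([-np.sin(yw),np.cos(yw),0])
f=8; u0,v0=300,210
im=cv2.resize(c['color'][v0:v0+65,u0:u0+80],None,fx=f,fy=f,interpolation=cv2.INTER_CUBIC)
for dz in(-5,10):
    P=np.array([np.array([t[0],t[1],t[2]-97+dz])+i*25*ux+j*35*uy for i,j in((1,1),(1,-1),(-1,-1),(-1,1))])
    cv2.polylines(im,[np.int32((proj(c,P)-[u0,v0]+.5)*f)],True,(255,0,255),1)
cv2.imwrite('pics/v8.png',im)
```

```text
off in tool now [ 2.2 -0.5 79.6] spin -0.2 world d [ -0.6   2.2 -79.6]
off in tool after spin [ 2.2 -0.5 79.6]
[  240.5 -1259.8] [  194.7 -1274.4] [131.8 762. ] -0.9 142.2 1795 [89. 39.]
[528.2 155.3] [529.7 154. ] [32.4 52.4] 8.6 157.3 138 [333. 238.]
[543.2 370.2] [543.8 342.2] [ 37.9 172. ] 87.9 156.7 307 [397. 279.]
```

View pics/v8.png

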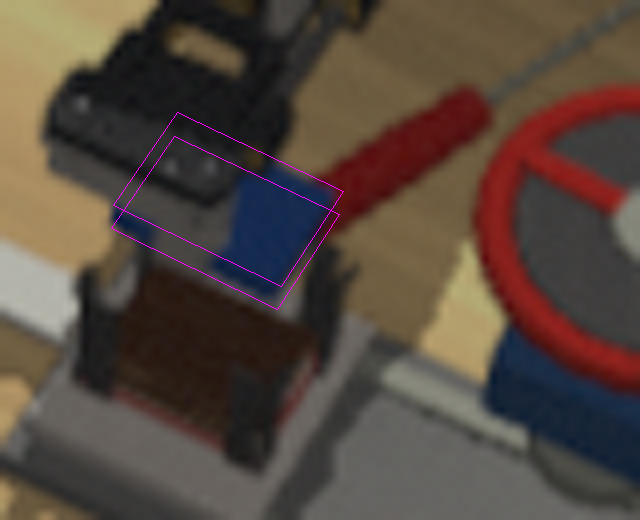

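>>> drive_tool(rows=[{"offset": [2.2,-0.5,10],"spin": -0.2,"jaw": 44},{"offset": [0,0,15],"spin": 0,"jaw": 44},{"offset": [0,0,15],"spin": 0,"jaw": 44},{"offset": [0,0,15],"spin": 0,"jaw": 44},{"offset": [0,0,12],"spin": 0,"jaw": 44},{"offset": [0,0,10],"spin": 0,"jaw": 44},{"offset": [0,0,0],"spin": 0,"jaw": 44},{"offset": [0,0,0],"spin": 0,"jaw": 44}])

```text
clock: 26.05
eef_pos: [524.7, 138.1, 164.3]
eef_rot: [3.141, -0.0, 1.65]
wrist_force: [-0.1, -0.6, -0.3]
finger_gap: 49.6
```

>>> drive_tool(rows=[{"offset": [0,0,2.5],"spin": 0,"jaw": 44},{"offset": [0,0,0],"spin": 0,"jaw": 44}])

```text
clock: 26.25
eef_pos: [524.6, 138.2, 161.9]
eef_rot: [3.141, -0.0, 1.65]
wrist_force: [0.6, -0.1, -0.9]
finger_gap: 49.6
```

>>> drive_tool(rows=[{"offset": [0,0,1],"spin": 0,"jaw": 58},{"offset": [0,0,0],"spin": 0,"jaw": 58},{"offset": [0,0,0],"spin": 0,"jaw": 58},{"offset": [0,0,-20],"spin": 0,"jaw": 58},{"offset": [0,0,-40],"spin": 0,"jaw": 58},{"offset": [0,0,-20],"spin": 0,"jaw": 60},{"offset": [-30,0,0],"spin": 0,"jaw": 60},{"offset": [-32,0,0],"spin": 0,"jaw": 60},{"offset": [-32,0,0],"spin": 0,"jaw": 60},{"offset": [-32,0,0],"spin": 0,"jaw": 60},{"offset": [0,0,0],"spin": 0,"jaw": 60},{"offset": [0,0,0],"spin": 0,"jaw": 60},{"offset": [0,0,0],"spin": 0,"jaw": 60}])

```text
clock: 27.55
eef_pos: [534.4, 13.4, 240.7]
eef_rot: [3.141, -0.0, 1.65]
wrist_force: [-0.2, 0.2, -0.4]
finger_gap: 60.0
```

Run:
```python
from h import *
to(534.4,11.4,42,94.5)
ims=[]
for n in('top','scene'):
    c=shot(n,n+'7'); W=cloud(c)
    [print(n,*b) for b in blobs(c,(100,100,20),(128,255,255),zr=(60,85),zt=74,amin=20) if 50<b[0][1]<250]
    k=(cv2.cvtColor(c['color'],cv2.COLOR_BGR2HSV)[...,2]<50)&(W[...,2]>70)&(W[...,2]<84)&(np.abs(W[...,0]-535)<30)&(np.abs(W[...,1]-10)<30)
    Q=W[k]; print('handle top',len(Q), Q.mean(0) if len(Q) else 0)
    u,v=map(int,proj(c,np.array([527,100,60]))); ims.append(cv2.resize(c['color'][v-40:v+40,u-50:u+50],None,fx=4,fy=4,interpolation=cv2.INTER_CUBIC))
cv2.imwrite('pics/v9.png',np.hstack(ims))
```

```text
off in tool now [ -2.   -0.2 101.7] spin 0.06 world d [  -0.    -2.  -101.7]
off in tool after spin [ -2.   -0.2 101.7]
top [525.6 138.8] [526.2 139.2] [53.3 71.7] -86.9 74.7 367 [225. 241.]
handle top 0 0
scene [527.8 135.4] [529.  136.9] [56.6 72.8] -84.9 75.8 300 [326. 250.]
handle top 18 [538.96229183  12.4005409   77.6210294 ]
```

View pics/v9.png

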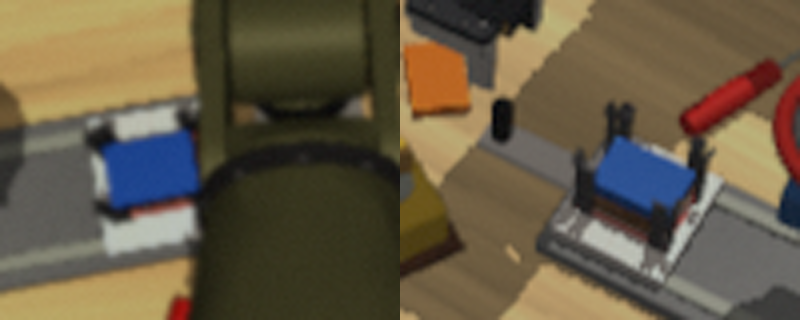

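>>> drive_tool(rows=[{"offset": [-1.5,0,30],"spin": 0,"jaw": 60},{"offset": [0,0,30],"spin": 0,"jaw": 60},{"offset": [0,0,30],"spin": 0,"jaw": 60},{"offset": [0,0,11],"spin": 0,"jaw": 60},{"offset": [0,0,0],"spin": 0,"jaw": 60},{"offset": [0,0,0],"spin": 0,"jaw": 12},{"offset": [0,0,0],"spin": 0,"jaw": 12},{"offset": [0,0,0],"spin": 0,"jaw": 12},{"offset": [0,0,0],"spin": 0,"jaw": 12},{"offset": [0,0,0],"spin": 0,"jaw": 12},{"offset": [0,0,0],"spin": 0,"jaw": 12}], force=40)

```text
clock: 28.75
eef_pos: [534.5, 11.0, 139.8]
eef_rot: [-3.141, 0.0, 1.65]
wrist_force: [-0.7, 0.6, 5.6]
finger_gap: 17.0
```

>>> drive_tool(rows=[{"offset": [4,0,0],"spin": 0,"jaw": 12},{"offset": [8,0,0],"spin": 0,"jaw": 12},{"offset": [10,0,0],"spin": 0,"jaw": 12},{"offset": [10,0,0],"spin": 0,"jaw": 12},{"offset": [10,0,0],"spin": 0,"jaw": 12},{"offset": [10,0,0],"spin": 0,"jaw": 12},{"offset": [10,0,0],"spin": 0,"jaw": 12},{"offset": [10,0,0],"spin": 0,"jaw": 12},{"offset": [10,0,0],"spin": 0,"jaw": 12},{"offset": [10,0,0],"spin": 0,"jaw": 12},{"offset": [10,0,0],"spin": 0,"jaw": 12},{"offset": [10,0,0],"spin": 0,"jaw": 12},{"offset": [10,0,0],"spin": 0,"jaw": 12},{"offset": [10,0,0],"spin": 0,"jaw": 12},{"offset": [10,0,0],"spin": 0,"jaw": 12},{"offset": [8,0,0],"spin": 0,"jaw": 12},{"offset": [4,0,0],"spin": 0,"jaw": 12},{"offset": [2,0,0],"spin": 0,"jaw": 12},{"offset": [0,0,0],"spin": 0,"jaw": 12},{"offset": [0,0,0],"spin": 0,"jaw": 12}])

```text
clock: 30.75
eef_pos: [522.1, 167.4, 139.8]
eef_rot: [3.142, -0.001, 1.65]
wrist_force: [-4.2, 2.2, 4.3]
finger_gap: 17.2
```

>>> drive_tool(rows=[{"offset": [1.5,0,0],"spin": 0,"jaw": 12},{"offset": [1.5,0,0],"spin": 0,"jaw": 12},{"offset": [0,0,0],"spin": 0,"jaw": 12},{"offset": [0,0,0],"spin": 0,"jaw": 12}])

```text
clock: 31.15
eef_pos: [522.0, 168.6, 139.8]
eef_rot: [-3.141, 0.002, 1.65]
wrist_force: [-3.2, -16.1, 7.7]
finger_gap: 17.5
```

>>> drive_tool(rows=[{"offset": [1.5,0,0],"spin": 0,"jaw": 12},{"offset": [0,0,0],"spin": 0,"jaw": 12},{"offset": [0,0,0],"spin": 0,"jaw": 12}])

```text
clock: 31.45
eef_pos: [522.1, 168.9, 139.8]
eef_rot: [-3.141, 0.004, 1.649]
wrist_force: [-3.0, -26.6, 10.3]
finger_gap: 17.3
```

>>> drive_tool(rows=[{"offset": [-2.5,0,0],"spin": 0,"jaw": 12},{"offset": [0,0,0],"spin": 0,"jaw": 40},{"offset": [0,0,0],"spin": 0,"jaw": 50},{"offset": [0,0,0],"spin": 0,"jaw": 50},{"offset": [0,0,-30],"spin": 0,"jaw": 50},{"offset": [-20,0,-40],"spin": 0,"jaw": 50},{"offset": [-20,0,-40],"spin": 0,"jaw": 50},{"offset": [-20,0,-40],"spin": 0,"jaw": 50},{"offset": [-20,0,-40],"spin": 0,"jaw": 50},{"offset": [0,0,-40],"spin": 0,"jaw": 50},{"offset": [0,0,-40],"spin": 0,"jaw": 50},{"offset": [0,0,0],"spin": 0,"jaw": 50}])

```text
clock: 32.65
eef_pos: [528.8, 89.0, 415.0]
eef_rot: [3.133, -0.0, 1.65]
wrist_force: [0.4, -0.5, -0.2]
finger_gap: 49.9
```

Run:
```python
from h import *
ims=[]
for n in('top','scene'):
    c=shot(n,n+'8'); W=cloud(c); hsv=cv2.cvtColor(c['color'],cv2.COLOR_BGR2HSV)
    m=(hsv[...,2]<60)&(W[...,2]>297)&(W[...,2]<312)&(np.abs(W[...,0]-560)<30)&(np.abs(W[...,1]-318)<30)
    v,u=np.nonzero(m); Q=W[m]; print(n,len(Q),Q.mean(0).round(1), ((Q.min(0)+Q.max(0))/2).round(1))
    m=(W[...,2]>240)&(W[...,2]<262)&(np.hypot(W[...,0]-513,W[...,1]-293)<75); print('wheel z',np.median(W[m],0))
    [print(n,*b) for b in blobs(c,(100,100,20),(128,255,255),zr=(60,85),zt=74,amin=10) if 50<b[0][1]<350]
    u,v=map(int,proj(c,np.array([520,250,60]))); ims.append(cv2.resize(c['color'][v-40:v+40,u-50:u+50],None,fx=4,fy=4,interpolation=cv2.INTER_CUBIC))
cv2.imwrite('pics/v10.png',np.hstack(ims)); s=manip.read_state(); print(s['eef_pos'],s['eef_rot'])
```

```text
top 26 [559.1 319.5 302.6] [559.2 319.5 302.3]
wheel z [510.51615436 293.04707221 251.68029641]
top [506.9 264.8] [508.9 263.8] [ 9.3 34.4] -3.3 73.8 33 [185. 251.]
scene 32 [563.6 321.1 303.8] [561.7 321.2 303.6]
wheel z [515.01026235 291.33920698 252.5134175 ]
scene [525.1 296.7] [521.8 295.4] [50.6 70.5] -86.4 76.0 229 [372. 275.]
[528.42142475  89.05443581 409.76465204] [ 3.14056455e+00 -1.00395427e-04  1.65001821e+00]
```

View pics/v10.png

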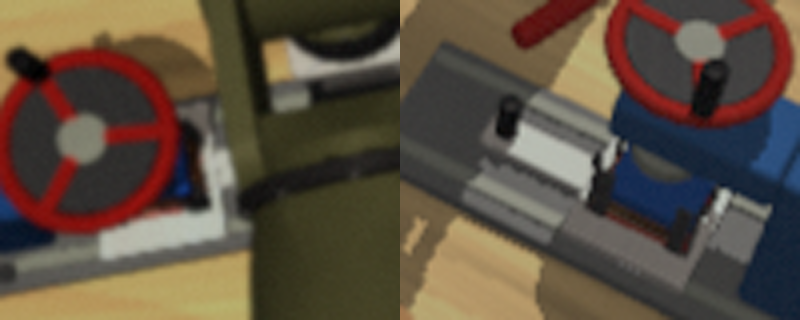

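Run:
```python
from h import *
to(559.2,319.6,320,94.5)
def rows(a0,n,step,yaw,drop=True,R=55):
    a=np.radians(a0-step*np.arange(n+1)); P=R*np.c_[np.cos(a),np.sin(a)]; d=np.diff(P,axis=0)
    y=np.radians(yaw); tx=np.array([np.cos(y),np.sin(y)]); ty=np.array([np.sin(y),-np.cos(y)])
    C=np.cumsum(np.c_[d@tx,d@ty,np.full(n,step/18.)],0).round(1); return np.diff(np.r_[np.zeros((1,3)),C],axis=0).round(1)
import json
print([r.tolist() for r in rows(29.3,36,10,94.5)])
```

```text
off in tool now [227.4  48.9  -7.2] spin 0.04 world d [ 30.8 230.5   7.2]
off in tool after spin [227.4  48.8  -7.2]
[[-9.0, 3.2, 0.6], [-9.5, 1.7, 0.5], [-9.6, -0.1, 0.6], [-9.4, -1.7, 0.5], [-9.0, -3.3, 0.6], [-8.3, -4.8, 0.5], [-7.3, -6.2, 0.6], [-6.1, -7.3, 0.5], [-4.8, -8.4, 0.6], [-3.2, -9.0, 0.6], [-1.7, -9.4, 0.5], [0.1, -9.6, 0.6], [1.7, -9.4, 0.5], [3.3, -9.0, 0.6], [4.8, -8.3, 0.5], [6.2, -7.4, 0.6], [7.3, -6.1, 0.5], [8.4, -4.8, 0.6], [9.0, -3.2, 0.6], [9.4, -1.6, 0.5], [9.6, 0.0, 0.6], [9.5, 1.7, 0.5], [8.9, 3.3, 0.6], [8.3, 4.8, 0.5], [7.4, 6.2, 0.6], [6.1, 7.4, 0.5], [4.8, 8.3, 0.6], [3.2, 9.0, 0.6], [1.6, 9.5, 0.5], [0.0, 9.6, 0.6], [-1.7, 9.4, 0.5], [-3.3, 9.0, 0.6], [-4.8, 8.3, 0.5], [-6.2, 7.3, 0.6], [-7.4, 6.1, 0.5], [-8.3, 4.8, 0.6]]
```

>>> drive_tool(rows=[{"offset": [32.5,7,-2],"spin": 0,"jaw": 60},{"offset": [32.5,7,-2],"spin": 0,"jaw": 60},{"offset": [32.5,7,-2],"spin": 0,"jaw": 60},{"offset": [32.5,7,0],"spin": 0,"jaw": 60},{"offset": [32.5,7,0],"spin": 0,"jaw": 60},{"offset": [32.5,7,0],"spin": 0,"jaw": 60},{"offset": [32.5,7,0],"spin": 0,"jaw": 60},{"offset": [0,0,0],"spin": 0,"jaw": 60},{"offset": [0,0,0],"spin": 0,"jaw": 60},{"offset": [0,0,0],"spin": 0,"jaw": 60},{"offset": [0,0,0],"spin": 0,"jaw": 60}], force=25)

```text
clock: 33.85
eef_pos: [559.4, 318.6, 415.6]
eef_rot: [-3.141, 0.0, 1.649]
wrist_force: [0.4, -0.2, 0.1]
finger_gap: 60.1
```

Run:
```python
from h import *
to(559.2,319.6,263.5,94.5)
```

```text
off in tool now [ 1.  -0.1 55.1] spin -0.03 world d [ -0.2   1.  -55.1]
off in tool after spin [ 1.  -0.1 55.1]
```

>>> drive_tool(rows=[{"offset": [1,0,15],"spin": 0,"jaw": 60},{"offset": [0,0,20],"spin": 0,"jaw": 60},{"offset": [0,0,15],"spin": 0,"jaw": 60},{"offset": [0,0,5],"spin": 0,"jaw": 60},{"offset": [0,0,0],"spin": 0,"jaw": 60},{"offset": [0,0,0],"spin": 0,"jaw": 12},{"offset": [0,0,0],"spin": 0,"jaw": 12},{"offset": [0,0,0],"spin": 0,"jaw": 12},{"offset": [0,0,0],"spin": 0,"jaw": 12},{"offset": [0,0,0],"spin": 0,"jaw": 12},{"offset": [0,0,0],"spin": 0,"jaw": 12}])

```text
clock: 34.95
eef_pos: [559.5, 320.6, 360.8]
eef_rot: [3.14, -0.0, 1.65]
wrist_force: [2.3, 3.0, -1.8]
finger_gap: 17.6
```

First half turn.

>>> drive_tool(rows=[{"offset": [-9.0,3.2,0.6],"spin": 0,"jaw": 12},{"offset": [-9.5,1.7,0.5],"spin": 0,"jaw": 12},{"offset": [-9.6,-0.1,0.6],"spin": 0,"jaw": 12},{"offset": [-9.4,-1.7,0.5],"spin": 0,"jaw": 12},{"offset": [-9.0,-3.3,0.6],"spin": 0,"jaw": 12},{"offset": [-8.3,-4.8,0.5],"spin": 0,"jaw": 12},{"offset": [-7.3,-6.2,0.6],"spin": 0,"jaw": 12},{"offset": [-6.1,-7.3,0.5],"spin": 0,"jaw": 12},{"offset": [-4.8,-8.4,0.6],"spin": 0,"jaw": 12},{"offset": [0,0,0],"spin": 0,"jaw": 12},{"offset": [0,0,0],"spin": 0,"jaw": 12}])

```text
clock: 36.05
eef_pos: [538.0, 245.0, 355.6]
eef_rot: [-3.141, 0.001, 1.649]
wrist_force: [-0.2, -5.0, -0.0]
finger_gap: 17.6
```

>>> drive_tool(rows=[{"offset": [-3.2,-9.0,0.6],"spin": 0,"jaw": 12},{"offset": [-1.7,-9.4,0.5],"spin": 0,"jaw": 12},{"offset": [0.1,-9.6,0.6],"spin": 0,"jaw": 12},{"offset": [1.7,-9.4,0.5],"spin": 0,"jaw": 12},{"offset": [3.3,-9.0,0.6],"spin": 0,"jaw": 12},{"offset": [4.8,-8.3,0.5],"spin": 0,"jaw": 12},{"offset": [6.2,-7.4,0.6],"spin": 0,"jaw": 12},{"offset": [7.3,-6.1,0.5],"spin": 0,"jaw": 12},{"offset": [8.4,-4.8,0.6],"spin": 0,"jaw": 12},{"offset": [0,0,0],"spin": 0,"jaw": 12},{"offset": [0,0,0],"spin": 0,"jaw": 12}])

```text
clock: 37.15
eef_pos: [463.0, 267.9, 350.6]
eef_rot: [3.141, -0.001, 1.651]
wrist_force: [4.0, 6.3, -2.5]
finger_gap: 17.7
```

>>> drive_tool(rows=[{"offset": [9.0,-3.2,0.6],"spin": 0,"jaw": 12},{"offset": [9.4,-1.6,0.5],"spin": 0,"jaw": 12},{"offset": [9.6,0.0,0.6],"spin": 0,"jaw": 12},{"offset": [9.5,1.7,0.5],"spin": 0,"jaw": 12},{"offset": [8.9,3.3,0.6],"spin": 0,"jaw": 12},{"offset": [8.3,4.8,0.5],"spin": 0,"jaw": 12},{"offset": [7.4,6.2,0.6],"spin": 0,"jaw": 12},{"offset": [6.1,7.4,0.5],"spin": 0,"jaw": 12},{"offset": [4.8,8.3,0.6],"spin": 0,"jaw": 12},{"offset": [3.2,9.0,0.6],"spin": 0,"jaw": 12},{"offset": [1.6,9.5,0.5],"spin": 0,"jaw": 12},{"offset": [0.0,9.6,0.6],"spin": 0,"jaw": 12},{"offset": [-1.7,9.4,0.5],"spin": 0,"jaw": 12},{"offset": [-3.3,9.0,0.6],"spin": 0,"jaw": 12},{"offset": [-4.8,8.3,0.5],"spin": 0,"jaw": 12},{"offset": [-6.2,7.3,0.6],"spin": 0,"jaw": 12},{"offset": [-7.4,6.1,0.5],"spin": 0,"jaw": 12},{"offset": [-8.3,4.8,0.6],"spin": 0,"jaw": 12},{"offset": [0,0,0],"spin": 0,"jaw": 12},{"offset": [0,0,0],"spin": 0,"jaw": 12}])

```text
clock: 39.15
eef_pos: [559.8, 319.9, 340.7]
eef_rot: [3.14, 0.0, 1.649]
wrist_force: [5.4, -0.4, 1.0]
finger_gap: 17.7
```

>>> drive_tool(rows=[{"offset": [-9.0,3.2,0.6],"spin": 0,"jaw": 12},{"offset": [-9.5,1.7,0.5],"spin": 0,"jaw": 12},{"offset": [-9.6,-0.1,0.6],"spin": 0,"jaw": 12},{"offset": [-9.4,-1.7,0.5],"spin": 0,"jaw": 12},{"offset": [-9.0,-3.3,0.6],"spin": 0,"jaw": 12},{"offset": [-8.3,-4.8,0.5],"spin": 0,"jaw": 12},{"offset": [-7.3,-6.2,0.6],"spin": 0,"jaw": 12},{"offset": [-6.1,-7.3,0.5],"spin": 0,"jaw": 12},{"offset": [-4.8,-8.4,0.6],"spin": 0,"jaw": 12},{"offset": [-3.2,-9.0,0.6],"spin": 0,"jaw": 12},{"offset": [-1.7,-9.4,0.5],"spin": 0,"jaw": 12},{"offset": [0.1,-9.6,0.6],"spin": 0,"jaw": 12},{"offset": [1.7,-9.4,0.5],"spin": 0,"jaw": 12},{"offset": [3.3,-9.0,0.6],"spin": 0,"jaw": 12},{"offset": [4.8,-8.3,0.5],"spin": 0,"jaw": 12},{"offset": [6.2,-7.4,0.6],"spin": 0,"jaw": 12},{"offset": [7.3,-6.1,0.5],"spin": 0,"jaw": 12},{"offset": [8.4,-4.8,0.6],"spin": 0,"jaw": 12},{"offset": [0,0,0],"spin": 0,"jaw": 12},{"offset": [0,0,0],"spin": 0,"jaw": 12}])

```text
clock: 41.15
eef_pos: [463.0, 267.9, 330.6]
eef_rot: [3.141, -0.001, 1.651]
wrist_force: [3.9, 5.5, -1.8]
finger_gap: 17.4
```

Run:
```python
from h import *
for n in('top','scene'):
    c=shot(n,n+'9'); W=cloud(c); hsv=cv2.cvtColor(c['color'],cv2.COLOR_BGR2HSV)
    red=(cv2.inRange(hsv,(0,150,60),(8,255,255))|cv2.inRange(hsv,(172,150,60),(180,255,255)))>0
    m=red&(W[...,2]>190)&(W[...,2]<262)&(np.hypot(W[...,0]-513,W[...,1]-293)<75); print(n,'wheel z',m.sum(),np.median(W[m],0))
```

```text
top wheel z 139 [526.78885776 242.05582227 222.23334802]
scene wheel z 569 [526.83162301 298.43754939 223.28302439]
```

>>> drive_tool(rows=[{"offset": [9.0,-3.2,0.6],"spin": 0,"jaw": 12},{"offset": [9.4,-1.6,0.5],"spin": 0,"jaw": 12},{"offset": [9.6,0.0,0.6],"spin": 0,"jaw": 12},{"offset": [9.5,1.7,0.5],"spin": 0,"jaw": 12},{"offset": [8.9,3.3,0.6],"spin": 0,"jaw": 12},{"offset": [8.3,4.8,0.5],"spin": 0,"jaw": 12},{"offset": [7.4,6.2,0.6],"spin": 0,"jaw": 12},{"offset": [6.1,7.4,0.5],"spin": 0,"jaw": 12},{"offset": [4.8,8.3,0.6],"spin": 0,"jaw": 12},{"offset": [0,0,0],"spin": 0,"jaw": 12},{"offset": [0,0,0],"spin": 0,"jaw": 12}])

```text
clock: 42.35
eef_pos: [484.7, 341.4, 325.7]
eef_rot: [3.14, 0.002, 1.649]
wrist_force: [5.9, -5.5, 2.4]
finger_gap: 17.6
```

>>> drive_tool(rows=[{"offset": [3.2,9.0,0.6],"spin": 0,"jaw": 12},{"offset": [1.6,9.5,0.5],"spin": 0,"jaw": 12},{"offset": [0.0,9.6,0.6],"spin": 0,"jaw": 12},{"offset": [-1.7,9.4,0.5],"spin": 0,"jaw": 12},{"offset": [-3.3,9.0,0.6],"spin": 0,"jaw": 12},{"offset": [-4.8,8.3,0.5],"spin": 0,"jaw": 12},{"offset": [-6.2,7.3,0.6],"spin": 0,"jaw": 12},{"offset": [-7.4,6.1,0.5],"spin": 0,"jaw": 12},{"offset": [-8.3,4.8,0.6],"spin": 0,"jaw": 12},{"offset": [-7.5,2.6,0.4],"spin": 0,"jaw": 12},{"offset": [0,0,0],"spin": 0,"jaw": 12},{"offset": [0,0,0],"spin": 0,"jaw": 12}])

```text
clock: 43.55
eef_pos: [563.3, 312.4, 320.3]
eef_rot: [3.139, 0.0, 1.649]
wrist_force: [8.1, 0.8, 1.2]
finger_gap: 17.5
```

Run:
```python
from h import *
t=manip.read_state()['eef_pos']; print(np.degrees(np.arctan2(t[1]-293.3,t[0]-512)),np.hypot(t[1]-293.3,t[0]-512))
for n in('top','scene'):
    c=shot(n,n+'10'); W=cloud(c); hsv=cv2.cvtColor(c['color'],cv2.COLOR_BGR2HSV)
    red=(cv2.inRange(hsv,(0,150,60),(8,255,255))|cv2.inRange(hsv,(172,150,60),(180,255,255)))>0
    m=red&(W[...,2]>190)&(W[...,2]<262)&(np.hypot(W[...,0]-513,W[...,1]-293)<75); print(n,'wheel z',m.sum(),np.median(W[m],0))
```

```text
20.41911977701029 54.69273098086856
top wheel z 153 [531.59292423 245.54080686 212.55378623]
scene wheel z 256 [515.24665913 329.96737156 213.29813813]
```

>>> drive_tool(rows=[{"offset": [0,0,0],"spin": 0,"jaw": 20},{"offset": [0,0,0],"spin": 0,"jaw": 44},{"offset": [0,0,0],"spin": 0,"jaw": 44},{"offset": [0,0,0],"spin": 0,"jaw": 44},{"offset": [0,0,-20],"spin": 0,"jaw": 44},{"offset": [0,0,-30],"spin": 0,"jaw": 44},{"offset": [0,0,-30],"spin": 0,"jaw": 44},{"offset": [-33,4,0],"spin": 0,"jaw": 44},{"offset": [-33,5,0],"spin": 0,"jaw": 44},{"offset": [-33,5,0],"spin": 0,"jaw": 44},{"offset": [-33,5,0],"spin": 0,"jaw": 44},{"offset": [-33,5,0],"spin": 0,"jaw": 44},{"offset": [-33,5,0],"spin": 0,"jaw": 44},{"offset": [-33,5,10],"spin": 0,"jaw": 44},{"offset": [-33,5,20],"spin": 0,"jaw": 44},{"offset": [-33,5,20],"spin": 0,"jaw": 44},{"offset": [0,0,20],"spin": 0,"jaw": 44},{"offset": [0,0,0],"spin": 0,"jaw": 44}])

```text
clock: 45.45
eef_pos: [629.3, 19.8, 327.3]
eef_rot: [-3.137, -0.001, 1.648]
wrist_force: [-0.6, -0.1, -0.1]
finger_gap: 43.7
```

Run:
```python
from h import *
ims=[]
for n in('top','scene'):
    c=shot(n,n+'11'); W=cloud(c); hsv=cv2.cvtColor(c['color'],cv2.COLOR_BGR2HSV)
    m=(hsv[...,2]<60)&(W[...,2]>255)&(W[...,2]<275)&(np.hypot(W[...,0]-512,W[...,1]-293)<75)
    Q=W[m]; 
    if len(Q): q=Q.mean(0); print(n,'crank',len(Q),q.round(1),np.degrees(np.arctan2(q[1]-293.2,q[0]-512.3)))
    [print(n,*b) for b in blobs(c,(100,100,20),(128,255,255),zr=(60,85),zt=74,amin=10) if 50<b[0][1]<350]
    m=(W[...,2]>80)&(W[...,2]<112)&(np.abs(W[...,0]-640)<40)&(np.abs(W[...,1]+21)<40); Q=W[m]
    if len(Q)>5: print('key',len(Q),Q.mean(0),cv2.minAreaRect(Q[:,:2].astype(np.float32)))
    u,v=map(int,proj(c,np.array([530,250,100]))); ims.append(cv2.resize(c['color'][v-40:v+40,u-50:u+50],None,fx=4,fy=4,interpolation=cv2.INTER_CUBIC))
cv2.imwrite('pics/v11.png',np.hstack(ims)); to(637.3,-21.3,125,137)
```

```text
top crank 25 [562.4 311.1 262.6] 19.707335635621508
scene crank 36 [568.6 312.5 262.3] 18.88156447776496
scene [536.7 288.3] [532.4 283.4] [38.2 74.2] 63.6 74.1 79 [367. 277.]
scene [508.6 323.6] [508.9 323.9] [12.  28.5] 2.5 76.5 36 [382. 276.]
key 75 [639.96366126 -22.00286022  96.25140666] ((639.0722045898438, -21.982574462890625), (10.110743522644043, 35.64950942993164), 52.45902633666992)
off in tool now [-42.8   4.2 108.9] spin -42.46 world d [   7.6  -42.3 -108.9]
off in tool after spin [-34.4 -25.8 108.9]
```

View pics/v11.png

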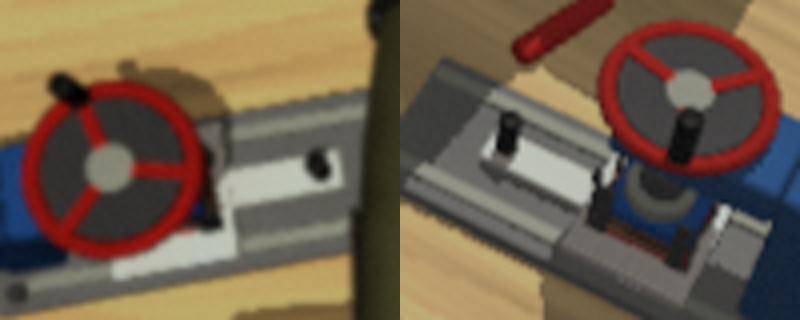

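>>> drive_tool(rows=[{"offset": [0,0,0],"spin": -8.5,"jaw": 44},{"offset": [0,0,0],"spin": -8.5,"jaw": 44},{"offset": [0,0,0],"spin": -8.5,"jaw": 44},{"offset": [0,0,0],"spin": -8.5,"jaw": 44},{"offset": [0,0,0],"spin": -8.5,"jaw": 44},{"offset": [-17,-13,20],"spin": 0,"jaw": 44},{"offset": [-17,-13,20],"spin": 0,"jaw": 44},{"offset": [0,0,30],"spin": 0,"jaw": 44},{"offset": [0,0,30],"spin": 0,"jaw": 44},{"offset": [0,0,0],"spin": 0,"jaw": 44},{"offset": [0,0,0],"spin": 0,"jaw": 44},{"offset": [0,0,0],"spin": 0,"jaw": 44},{"offset": [0,0,0],"spin": 0,"jaw": 44}])

```text
clock: 46.85
eef_pos: [637.3, -21.4, 232.3]
eef_rot: [3.14, 0.002, 2.392]
wrist_force: [0.2, -0.9, -0.0]
finger_gap: 43.8
```

Run:
```python
from h import *
to(637.5,-21.3,77,137.3)
```

```text
off in tool now [ 0.1  0.1 58.3] spin -0.26 world d [  0.2   0.1 -58.3]
off in tool after spin [-0.1  0.2 58.3]
```

>>> drive_tool(rows=[{"offset": [0,0,20],"spin": 0,"jaw": 44},{"offset": [0,0,20],"spin": 0,"jaw": 44},{"offset": [0,0,18],"spin": 0,"jaw": 44},{"offset": [0,0,0],"spin": 0,"jaw": 44},{"offset": [0,0,0],"spin": 0,"jaw": 4},{"offset": [0,0,0],"spin": 0,"jaw": 4},{"offset": [0,0,0],"spin": 0,"jaw": 4},{"offset": [0,0,0],"spin": 0,"jaw": 4},{"offset": [0,0,0],"spin": 0,"jaw": 4},{"offset": [0,0,0],"spin": 0,"jaw": 4}], force=25)

```text
clock: 47.85
eef_pos: [636.9, -21.7, 172.7]
eef_rot: [3.141, 0.0, 2.391]
wrist_force: [-1.3, -0.0, 3.6]
finger_gap: 7.7
```

>>> drive_tool(rows=[{"offset": [0,0,0],"spin": 8,"jaw": 4},{"offset": [0,0,0],"spin": 8,"jaw": 4},{"offset": [0,0,0],"spin": 8,"jaw": 4},{"offset": [0,0,0],"spin": 8,"jaw": 4},{"offset": [0,0,0],"spin": 8,"jaw": 4},{"offset": [0,0,0],"spin": 8,"jaw": 4},{"offset": [0,0,0],"spin": 8,"jaw": 4},{"offset": [0,0,0],"spin": 8,"jaw": 4},{"offset": [0,0,0],"spin": 8,"jaw": 4},{"offset": [0,0,0],"spin": 8,"jaw": 4},{"offset": [0,0,0],"spin": 0,"jaw": 4}])

```text
clock: 48.95
eef_pos: [637.6, -21.6, 172.7]
eef_rot: [3.139, -0.001, 0.99]
wrist_force: [5.5, -0.2, -0.4]
finger_gap: 7.8
```

Run:
```python
from h import *
s=manip.read_state(); print(s['eef_rot'],s['moment'],s['wrist_force'],s['joints'],s['finger_gap'])
```

```text
[ 3.13921146e+00 -1.42833741e-03  9.90087175e-01] [-0.04053999 -1.09879855 -0.02331003] [ 5.52793428 -0.24026512 -0.40018893] [-9.13226478e-02  6.16431621e-01  1.37780288e+00  1.55199404e-04
  1.14458502e+00  4.89324238e-01] 7.811537241049656
```

>>> drive_tool(rows=[{"offset": [0,0,0],"spin": 8,"jaw": 4},{"offset": [0,0,0],"spin": 8,"jaw": 4},{"offset": [0,0,0],"spin": 8,"jaw": 4},{"offset": [0,0,0],"spin": 8,"jaw": 4},{"offset": [0,0,0],"spin": 8,"jaw": 4},{"offset": [0,0,0],"spin": 8,"jaw": 4},{"offset": [0,0,0],"spin": 8,"jaw": 4},{"offset": [0,0,0],"spin": 8,"jaw": 4},{"offset": [0,0,0],"spin": 8,"jaw": 4},{"offset": [0,0,0],"spin": 8,"jaw": 4},{"offset": [0,0,0],"spin": 8,"jaw": 4},{"offset": [0,0,0],"spin": 8,"jaw": 4},{"offset": [0,0,0],"spin": 0,"jaw": 4},{"offset": [0,0,0],"spin": 0,"jaw": 4}])

```text
clock: 50.35
eef_pos: [637.6, -22.5, 172.7]
eef_rot: [-3.141, -0.003, -0.681]
wrist_force: [6.8, -4.9, -1.8]
finger_gap: 8.0
```

Run:
```python
from h import *
s=manip.read_state(); print(s['eef_rot'],s['moment'],s['wrist_force'],s['joints'][5],s['finger_gap'])
```

```text
[-3.14082835 -0.00317789 -0.68101039] [-0.99745316 -1.24728942 -0.01184642] [ 6.79819586 -4.89872738 -1.77803314] 2.160028706832524 8.033220174564752
```

>>> drive_tool(rows=[{"offset": [0,0,0],"spin": 0,"jaw": 44},{"offset": [0,0,0],"spin": 0,"jaw": 44},{"offset": [0,0,0],"spin": 0,"jaw": 44},{"offset": [0,0,-20],"spin": 0,"jaw": 44},{"offset": [0,0,-20],"spin": 0,"jaw": 44},{"offset": [0,0,-5],"spin": -8,"jaw": 44},{"offset": [0,0,0],"spin": -8,"jaw": 44},{"offset": [0,0,0],"spin": -8,"jaw": 44},{"offset": [0,0,0],"spin": -8,"jaw": 44},{"offset": [0,0,0],"spin": -8,"jaw": 44},{"offset": [0,0,0],"spin": -8,"jaw": 44},{"offset": [0,0,0],"spin": -8,"jaw": 44},{"offset": [0,0,0],"spin": -8,"jaw": 44},{"offset": [0,0,0],"spin": -8,"jaw": 44},{"offset": [0,0,0],"spin": -8,"jaw": 44},{"offset": [0,0,0],"spin": -8,"jaw": 44}])

```text
clock: 51.95
eef_pos: [636.8, -21.5, 217.2]
eef_rot: [-3.141, 0.0, 0.862]
wrist_force: [-0.2, 0.0, 0.0]
finger_gap: 44.1
```

>>> drive_tool(rows=[{"offset": [0,0,0],"spin": -8,"jaw": 44},{"offset": [0,0,0],"spin": -8,"jaw": 44},{"offset": [0,0,0],"spin": -8,"jaw": 44},{"offset": [0,0,0],"spin": -8,"jaw": 44},{"offset": [0,0,0],"spin": -8,"jaw": 44},{"offset": [0,0,0],"spin": -8,"jaw": 44},{"offset": [0,0,0],"spin": -8,"jaw": 44},{"offset": [0,0,0],"spin": -8,"jaw": 44},{"offset": [0,0,0],"spin": -8,"jaw": 44},{"offset": [0,0,0],"spin": -8,"jaw": 44},{"offset": [0,0,0],"spin": -8,"jaw": 44},{"offset": [0,0,0],"spin": -4,"jaw": 44},{"offset": [0,0,0],"spin": 0,"jaw": 44},{"offset": [0,0,0],"spin": 0,"jaw": 44},{"offset": [0,0,0],"spin": 0,"jaw": 44}])

```text
clock: 53.45
eef_pos: [636.9, -21.6, 217.2]
eef_rot: [3.142, -0.0, 2.46]
wrist_force: [-1.1, 0.3, 0.2]
finger_gap: 43.9
```

Run:
```python
from h import *
c=shot('scene'); W=cloud(c)
m=(W[...,2]>75)&(W[...,2]<108)&(np.abs(W[...,0]-640)<40)&(np.abs(W[...,1]+21)<40); Q=W[m]
print('key',len(Q),Q.mean(0),cv2.minAreaRect(Q[:,:2].astype(np.float32)))
to(637.3,-21.6,76,141)
```

```text
key 27 [645.87970654 -25.36561294  87.67748097] ((641.9347534179688, -22.335872650146484), (6.399978160858154, 32.032371520996094), 51.209564208984375)
off in tool now [-0.4  0.3 44.2] spin -0.06 world d [  0.4  -0.  -44.2]
off in tool after spin [-0.4  0.3 44.2]
```

Wing is at about 141°, as expected. Regrip and wind on.

>>> drive_tool(rows=[{"offset": [0,0,20],"spin": 0,"jaw": 44},{"offset": [0,0,20],"spin": 0,"jaw": 44},{"offset": [0,0,4],"spin": 0,"jaw": 44},{"offset": [0,0,0],"spin": 0,"jaw": 44},{"offset": [0,0,0],"spin": 0,"jaw": 4},{"offset": [0,0,0],"spin": 0,"jaw": 4},{"offset": [0,0,0],"spin": 0,"jaw": 4},{"offset": [0,0,0],"spin": 0,"jaw": 4},{"offset": [0,0,0],"spin": 0,"jaw": 4},{"offset": [0,0,0],"spin": 0,"jaw": 4}])

```text
clock: 54.5
eef_pos: [636.9, -21.7, 173.5]
eef_rot: [3.142, 0.0, 2.461]
wrist_force: [-1.0, -0.8, 1.9]
finger_gap: 8.0
```

>>> drive_tool(rows=[{"offset": [0,0,0],"spin": 8,"jaw": 4},{"offset": [0,0,0],"spin": 8,"jaw": 4},{"offset": [0,0,0],"spin": 8,"jaw": 4},{"offset": [0,0,0],"spin": 8,"jaw": 4},{"offset": [0,0,0],"spin": 8,"jaw": 4},{"offset": [0,0,0],"spin": 5,"jaw": 4},{"offset": [0,0,0],"spin": 0,"jaw": 4},{"offset": [0,0,0],"spin": 0,"jaw": 4}])

```text
clock: 55.3
eef_pos: [637.1, -21.2, 173.5]
eef_rot: [3.141, -0.0, 1.679]
wrist_force: [2.5, 4.7, 1.8]
finger_gap: 9.5
```

Run:
```python
from h import *
s=manip.read_state(); print(np.degrees(s['eef_rot'][2]),s['moment'],s['wrist_force'],s['effort'][5],s['finger_gap'])
```

```text
96.21202496988604 [ 0.74301458 -0.63131156  0.51192929] [2.47859549 4.73716797 1.78660488] 0.7501267455518246 9.473234571863978
```

>>> drive_tool(rows=[{"offset": [0,0,0],"spin": 0,"jaw": 44},{"offset": [0,0,0],"spin": 0,"jaw": 44},{"offset": [0,0,0],"spin": 0,"jaw": 44},{"offset": [0,0,-20],"spin": 0,"jaw": 44},{"offset": [0,0,-30],"spin": 0,"jaw": 44},{"offset": [0,0,-40],"spin": 0,"jaw": 44},{"offset": [-40,0,-30],"spin": 0,"jaw": 44},{"offset": [-40,-20,0],"spin": 0,"jaw": 44},{"offset": [-40,-30,0],"spin": 0,"jaw": 44},{"offset": [-40,-30,0],"spin": 0,"jaw": 44},{"offset": [-40,-30,0],"spin": 0,"jaw": 44},{"offset": [0,0,0],"spin": 0,"jaw": 44},{"offset": [0,0,0],"spin": 0,"jaw": 44}])

```text
clock: 56.6
eef_pos: [548.0, -232.8, 293.3]
eef_rot: [-3.142, -0.0, 1.674]
wrist_force: [-0.4, 1.2, 0.4]
finger_gap: 43.4
```

Run:
```python
from h import *
ims=[]
for n in('top','scene'):
    c=shot(n,n+'12'); W=cloud(c); hsv=cv2.cvtColor(c['color'],cv2.COLOR_BGR2HSV)
    m=(W[...,2]>80)&(W[...,2]<112)&(np.abs(W[...,0]-640)<40)&(np.abs(W[...,1]+21)<40); Q=W[m]
    if len(Q)>5: print('key',len(Q),Q.mean(0),cv2.minAreaRect(Q[:,:2].astype(np.float32)))
    m=(hsv[...,2]<60)&(W[...,2]>255)&(W[...,2]<275)&(np.hypot(W[...,0]-512,W[...,1]-293)<75)
    q=W[m].mean(0); print(n,'crank',q.round(1),np.degrees(np.arctan2(q[1]-293.2,q[0]-512.3)))
    [print(n,*b) for b in blobs(c,(100,100,20),(128,255,255),zr=(60,85),zt=74,amin=10) if 50<b[0][1]<350]
    u,v=map(int,proj(c,np.array([570,150,60]))); ims.append(cv2.resize(c['color'][v-70:v+70,u-80:u+80],None,fx=2.5,fy=2.5,interpolation=cv2.INTER_CUBIC))
cv2.imwrite('pics/v12.png',np.hstack(ims))
objs()
```

```text
key 45 [636.94437712 -22.34819876  99.75960578] ((638.243896484375, -21.833904266357422), (7.8133111000061035, 33.9050178527832), 12.081093788146973)
top crank [562.4 311.5 262.5] 20.043382418091465
key 73 [640.80512393 -22.47483297  97.44600844] ((639.8338623046875, -22.93391990661621), (11.676669120788574, 33.201629638671875), 8.914748191833496)
scene crank [568.4 312.3 261.9] 18.81946112566502
scene [536.8 288.2] [532.4 283.4] [38.2 74.2] 63.6 74.1 81 [367. 277.]
scene [508.6 323.6] [508.9 323.9] [12.  28.5] 2.5 76.0 36 [382. 276.]
```

View pics/v12.png

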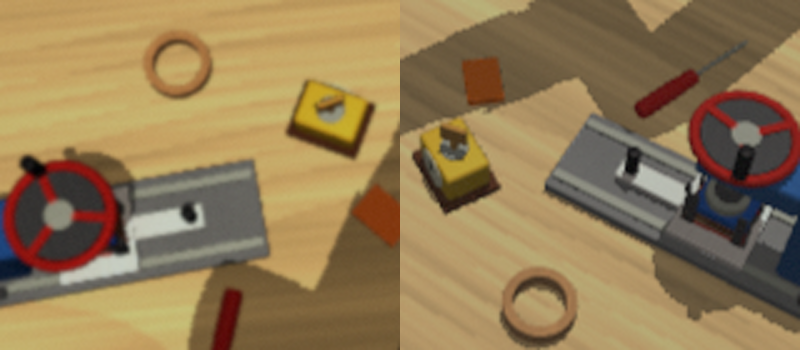

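Run:
```python
from h import *
to(637.3,-21.6,125,101.5)
```

```text
off in tool now [198.7 110.1  71.1] spin -5.38 world d [ 88.2 209.3 -71.1]
off in tool after spin [187.5 128.2  71.1]
```

>>> drive_tool(rows=[{"offset": [0,0,0],"spin": -5.4,"jaw": 44},{"offset": [31.2,21.4,0],"spin": 0,"jaw": 44},{"offset": [31.2,21.4,0],"spin": 0,"jaw": 44},{"offset": [31.2,21.4,0],"spin": 0,"jaw": 44},{"offset": [31.3,21.3,0],"spin": 0,"jaw": 44},{"offset": [31.3,21.3,0],"spin": 0,"jaw": 44},{"offset": [31.3,21.3,0],"spin": 0,"jaw": 44},{"offset": [0,0,30],"spin": 0,"jaw": 44},{"offset": [0,0,40],"spin": 0,"jaw": 44},{"offset": [0,0,0],"spin": 0,"jaw": 44},{"offset": [0,0,0],"spin": 0,"jaw": 44},{"offset": [0,0,0],"spin": 0,"jaw": 44}])

```text
clock: 58.0
eef_pos: [637.6, -22.7, 225.7]
eef_rot: [3.139, 0.001, 1.77]
wrist_force: [-0.9, -0.4, 0.1]
finger_gap: 44.2
```

Run:
```python
from h import *
to(637.2,-21.6,76,101.5)
```

```text
off in tool now [ 1.2 -0.3 52.6] spin -0.06 world d [ -0.4   1.1 -52.7]
off in tool after spin [ 1.2 -0.1 52.7]
```

>>> drive_tool(rows=[{"offset": [1.2,0,20],"spin": 0,"jaw": 44},{"offset": [0,0,20],"spin": 0,"jaw": 44},{"offset": [0,0,12],"spin": 0,"jaw": 44},{"offset": [0,0,0],"spin": 0,"jaw": 44},{"offset": [0,0,0],"spin": 0,"jaw": 4},{"offset": [0,0,0],"spin": 0,"jaw": 4},{"offset": [0,0,0],"spin": 0,"jaw": 4},{"offset": [0,0,0],"spin": 0,"jaw": 4},{"offset": [0,0,0],"spin": 0,"jaw": 4},{"offset": [0,0,0],"spin": 0,"jaw": 4}], force=40)

```text
clock: 59.0
eef_pos: [637.1, -21.6, 171.7]
eef_rot: [3.14, 0.0, 1.77]
wrist_force: [5.2, 1.9, -0.3]
finger_gap: 8.1
```

>>> drive_tool(rows=[{"offset": [0,0,0],"spin": 2,"jaw": 4},{"offset": [0,0,0],"spin": 2,"jaw": 4},{"offset": [0,0,0],"spin": 2,"jaw": 4},{"offset": [0,0,0],"spin": 0,"jaw": 4},{"offset": [0,0,0],"spin": 0,"jaw": 4}])

```text
clock: 59.5
eef_pos: [637.1, -21.6, 171.7]
eef_rot: [3.14, 0.0, 1.666]
wrist_force: [4.6, 0.8, 0.2]
finger_gap: 9.5
```

Run:
```python
from h import *
s=manip.read_state(); print(np.degrees(s['eef_rot'][2]),s['moment'],s['wrist_force'],s['effort'][5],s['finger_gap'])
```

```text
95.47829901170763 [ 0.09608649 -1.040101    0.6934087 ] [4.61905459 0.84704795 0.16691599] 0.7844481244683266 9.470585457706218
```

>>> drive_tool(rows=[{"offset": [0,0,0],"spin": -2,"jaw": 4},{"offset": [0,0,0],"spin": 0,"jaw": 44},{"offset": [0,0,0],"spin": 0,"jaw": 44},{"offset": [0,0,0],"spin": 0,"jaw": 44},{"offset": [0,0,-20],"spin": 0,"jaw": 44},{"offset": [0,0,-30],"spin": 0,"jaw": 44},{"offset": [0,0,-40],"spin": 0,"jaw": 44},{"offset": [-40,0,-30],"spin": 0,"jaw": 44},{"offset": [-40,-20,0],"spin": 0,"jaw": 44},{"offset": [-40,-30,0],"spin": 0,"jaw": 44},{"offset": [-40,-30,0],"spin": 0,"jaw": 44},{"offset": [-40,-30,0],"spin": 0,"jaw": 44},{"offset": [0,0,0],"spin": 0,"jaw": 44},{"offset": [0,0,0],"spin": 0,"jaw": 44},{"offset": [0,0,0],"spin": 0,"jaw": 44}])

```text
clock: 61.0
eef_pos: [553.8, -233.4, 291.2]
eef_rot: [-3.142, -0.0, 1.701]
wrist_force: [0.1, 0.5, 0.5]
finger_gap: 43.9
```

Run:
```python
from h import *
for n in('top','scene'):
    c=shot(n); W=cloud(c)
    m=(W[...,2]>80)&(W[...,2]<112)&(np.abs(W[...,0]-640)<40)&(np.abs(W[...,1]+21)<40); Q=W[m]
    print('key',len(Q),cv2.minAreaRect(Q[:,:2].astype(np.float32))[2])
manip.sign_off()
```

```text
key 46 15.887734413146973
key 71 9.985673904418945
the job is handed in; nothing more can be done
```

The job is done and handed in at about 61 s. No verdict was reported.

- **Stack:** two blanks were present. Both went on the red outline with the blue block on top. They lay flat at the heights expected (about 47, 59 and 74 mm), a few mm off the outline's centre.
- **Bed:** I slid it home by its handle until it met the stop, at about 27 N.
- **Press:** I turned the handwheel about 729° clockwise. The crank ended at about 20° in the world frame, a wheel angle of about 795°. That works out to about 5 mm of pad travel, or a quarter turn past contact. The drop of the wheel in both cameras agreed within about 0.5 mm. The pad compression itself was calculated, not measured.
- **Timer:** I wound the key in two grips until it stopped, at 0.5 Nm. A second try met the same stop, at 0.7 Nm.
- **Bystanders:** the tape and screwdriver looked unmoved in the last picture. I kept the arm clear of the bottle but did not measure it again at the end.

**Checks that disagreed:**
- The wing's angle in the pictures shows only about 215° (3.75 rad) of winding, against 229° for a full wind from zero. After the last release, the top view put the wing about 4° further back and the side view about 1°, close to the measuring noise. I relied on the firm stop and took it that the key started slightly wound. If it did not, it is at or just under the 3.75 rad limit.
- The two cameras differed by about 5 mm in x. I relied on the top view, which matched the arm where the two could be compared.

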